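# Clear the tool tray, send the used cork down the chute, put the tools back

## Task

A used cork lies behind the tools in the wooden tray: first clear the corkscrew, the vacuum pump and the bottle stopper onto the blue mat so that all three stand upright on it, then take the cork and let it into the open upper end of the cork chute, lying across the chute so that it rolls all the way down to the end stop. After that put the corkscrew, the pump and the stopper back upright, each on the very disc of the tray where it stood, the corkscrew with its wings along the row of discs as before. Never tip a tool over, and leave the tasting glass and the flat tin where they are.

Things in the scene. Friction and masses are not known exactly. Their poses are not given: they have to be found in the camera images.
- corkscrew: Silver winged corkscrew standing upright, 39x84x138 mm, about 0.24 kg; origin: centre of underside, z up, its two fixed wings along +-y. Top bar: a round rod 12 mm thick, 62 mm long along y, its centre 132 mm straight above the origin; pinch it across, along x. Starts on one of the three tray discs, wings along the row
- pump: white hand vacuum pump with black top grip, standing upright, 44 mm diameter, 99 mm tall; origin at the centre of its underside, z up. The black grip is 38 mm in diameter from 71 to 99 mm height; all parts are fixed to one another. About 0.09 kg. Starts on one of the three discs of the tray
- stopper: turned cork bottle stopper standing on its brass cap, 29 mm diameter at the foot, 37 mm tall, narrower above; origin at the centre of its underside, z up. About 0.045 kg. Starts on one of the three discs of the tray
- cork: used wine cork lying on its side in the tray behind the tools (farther from the robot), a cylinder of 24 mm diameter and 44 mm length along its own y, one end stained red; the origin is on its underside as it lies at the start (12 mm off its axis, turns with it as it rolls). About 12 g, rolls easily
- tool_tray: Fixed oak tray with low dark rim, 150 (x) x 256 (y) mm; origin: centre of underside, z up, +x away from the robot. Inner floor 6 mm above the origin, rim 12 mm. Three flat black discs (54 mm diameter) at x = -26 mm, y = -76, 0, 76 mm hold the three tools in shuffled order; the cork lies behind them near x = 24 mm, within 30 mm of y = 0, its length roughly along y
- side_mat: plain blue mat, 260 (x) x 120 (y) mm, 3 mm thick, fixed; origin at the centre of its underside. It lies to the left or the right of the tray
- cork_chute: Fixed cork chute, 206 (x) x 100 (y) mm, on the tray's other side; origin: centre of underside, z up. Aluminium floor 60 mm wide between wooden walls 42 mm high falls 22 deg to -x (to the robot): height 12 mm at x=-95, 50 at x=0, 91 at x=100 mm. x<-10 mm lies under a clear roof, x=-10..100 is open above. End stop at x=-94. A cork with its length along y rolls down; lengthwise it sticks
- glass: clear stemmed tasting glass, 65 mm diameter, 155 mm tall, loose, bystander behind the work on the left: leave alone; origin at the centre of its foot
- tin: small flat closed tin, 62x88x21 mm, loose, bystander behind the work on the right: leave alone; origin at the centre of its underside

How it is judged:
By the outcome, as a careful person would: the job done as asked, in the order asked, and still so for the second after the job is handed in, with the robot touching nothing.
It also fails if it takes over 138 s, if anything falls off the work surface, if the arm or the gripper's body presses on something with over 40 N, if the wrist force passes 120 N, or if a joint passes its speed limit or range.

## Robot

A 6-joint arm with a two-finger parallel gripper is mounted at the origin on the work surface; the furniture and walls round the work are solid. World frame = base frame: x ahead of the robot, y to its left, z up, the work surface at z = 0. Lengths are in m, angles in rad, forces in N, time in s.
With the tool pointing down it reaches from about 0.35 to 0.975 m from the base axis. Payload 4.9 kg.
Tool frame: the origin (TCP) lies midway between the tips of the shut fingers; the grasp point (between the pads) lies 19 mm behind it; z points along the fingers, y is the line along which they close (so a half turn about z gives the same grasp; the last joint's range is limited). The gripper opens to 85 mm and grips with 20 to 120 N. Pads are 22 mm wide; open, the fingers measure 114 mm over their backs; the gripper's body (76 mm by 85 mm) begins 54 mm behind the grasp point. The pads swing forward as they close: fully open they stand 13 mm farther back than shut.
Start: joints at [-1.334, 0.053, 1.613, -0, 1.476, -0.119], TCP at [0.218, -0.586, 0.231] pointing down, gripper open.
Joint ranges: [-3.01, 3.01], [-1.01, 2.22], [0.06, 2.58], [-1.02, 4.17], [0.09, 2.62], [-3.14, 3.14]. Speed limits (rad/s): [2.57, 2.57, 3.14, 3.14, 3.14, 3.14].

## Interface

Orientations are given as a rotation vector (axis times angle).
In Python, from station import ctrl gives the robot as it stands. The module is installed in compiled form; this text tells all that it offers.
- The arm moves only by the shell command python3 -m handwheel 'ROWS' [OPENING] [FORCE]. ROWS is JSON, a list of rows, each a list of 2 entries, a list of its own where there are three numbers: the shift along the tool's x, y, z in cm, then the turn, a rotation vector about the tool's x, y, z in rad. In form: [[[tx, ty, tz], [ax, ay, az]], ...]. A call has 1 to 5 rows; each row is the pose to reach, as a shift and turn from the pose commanded when the call began, along the tool's axes at that moment; what a row does not reach only later rows make up. A row lasts 1/8 s, in which the tool goes at most 62.5 mm and 10.7 degrees, less where a joint would pass 70% of its speed; a pose out of reach is approached as far as the arm can. A call with a gripper value outside its range is refused whole. OPENING is the gripper's target within -1 to 1 (shut at 1, half-way at 0, fully open at -1), set as the call begins (- or left out, the last holds). The fingers move at their own pace and stop on an object; FORCE is the grip in N (left out, the last holds). Time passes only in rows, so rows that repeat a pose let the fingers close. It gives the time, the measured TCP pose, the force, the opening and the grip force at its end, in the units of the state.
- ctrl.get_obs(): the state, without advancing time (a new reading comes with each control period).
- ctrl.get_image(name): name is "side" or "top" or "wrist"; returns the picture (400x640x3 uint8, blue, green, red); there is no depth.
- ctrl.calibration(name): a dict with "fx", "fy", "cx", "cy" (pixels), "R" (3x3) and "t" (3): a world point X has camera coordinates R X + t. Camera axes: x right, y down, z forward; pixel columns grow to the right and rows downward; lengths in m; the calibration is good to about 2 mm. A picture is of the moment at which its call begins: read the wrist's pose just before it. calibration takes no time and is no camera call; for the wrist camera it gives the pose at the moment of the call.
- ctrl.finish_job(): hands the job in; it is judged then, once.
Trained networks look in the newest picture that a camera, given by its name, has taken for a name from the list of things; names that differ only in an ending like _2 or _b are one class to them, and where a whole thing is asked for, a point or a joint stands for the part that bears it (a point fixed in the world has none). Each returns a list of dicts, best first, with "score" (0 to 1); they miss things now and then, are a little off and sometimes report something else, mostly with a low value. They report only what shows in the picture. A call takes as long as a camera call.
- ctrl.look_for(camera, query): "position" ([column, row] in pixels, amid what is visible of it).
- ctrl.landmark_of(camera, query): "position" ([column, row] in pixels: a listed point, or the origin of a listed thing).
The state is a dict: "t": time; "q": joint angles; "dq": joint speeds; "effort": joint torques, N m; "tool_pos": TCP position; "tool_rot": TCP orientation; "contact_force": force on the tool from outside, world axes, zero at the start; "wrist_torque": the same for the moment, N m; "opening": finger opening in m; "grip_force": force on a finger pad.
Only numpy, scipy, OpenCV 4.12 (cv2) and the standard library are available. Lean on these libraries where they do the work, as an engineer would, in place of code of your own. Each camera call takes 0.05 s, during which the arm holds its last target. There are 200 camera calls.

## Working session

There is one attempt and no reset: what is moved stays moved. The work goes in short steps, Python scripts to look and compute and a shell command to move; the robot and the scene stay as the last step left them, time stands still between calls to the robot, and variables do not carry over. Pictures are saved under pics/ and viewed, at most 14 in all, crops included, and the job is handed in when it is done.

```bash
mkdir -p pics
cat > h.py <<'E'
import numpy as np,cv2
from station import ctrl
from scipy.spatial.transform import Rotation as Ro
def ray(cal,p,z):
    R=np.array(cal["R"]);t=np.array(cal["t"])
    d=R.T@np.array([(p[0]-cal["cx"])/cal["fx"],(p[1]-cal["cy"])/cal["fy"],1]);c=-R.T@t
    return c+d*(z-c[2])/d[2]
def proj(cal,X):
    c=np.array(cal["R"])@np.array(X)+np.array(cal["t"])
    return np.array([cal["fx"]*c[0]/c[2]+cal["cx"],cal["fy"]*c[1]/c[2]+cal["cy"]])
def rel(target,yaw=None):
    """shift in cm along the tool axes to world TCP target, from measured pose"""
    o=ctrl.get_obs();R=Ro.from_rotvec(o["tool_rot"])
    return np.round(R.inv().apply(np.array(target)-o["tool_pos"])*100,2)
E
python3 - <<'E'
from h import *
o=ctrl.get_obs();print(o["t"],o["tool_pos"],o["tool_rot"]);print(Ro.from_rotvec(o["tool_rot"]).as_matrix().round(3))
for c in("top","side"):
    im=ctrl.get_image(c);cv2.imwrite(f"pics/{c}0.png",im)
    cal=ctrl.calibration(c);print(c,{k:np.round(v,3).tolist() for k,v in cal.items()})
    for n in("corkscrew","pump","stopper","cork","tool_tray","side_mat","cork_chute","glass","tin"):
        r=ctrl.landmark_of(c,n)[:1]
        if r: print(n,np.round(r[0]["score"],2),np.round(r[0]["position"],1),ray(cal,r[0]["position"],{"corkscrew":.007,"pump":.007,"stopper":.007,"cork":.006}.get(n,0)).round(4))
E
```

```text
0.0 [ 0.21758865 -0.58524402  0.23005327] [-3.09000224e+00 -5.55622050e-01  1.18033609e-04]
[[ 0.937  0.348 -0.   ]
 [ 0.348 -0.937  0.002]
 [ 0.    -0.002 -1.   ]]
top {'fx': 370.5, 'fy': 370.5, 'cx': 320.684, 'cy': 199.254, 'R': [[0.01, -1.0, 0.029], [-0.983, -0.015, -0.182], [0.182, -0.027, -0.983]], 't': [-0.017, 0.576, 0.859]}
corkscrew 0.6 [293.8 205.2] [0.5678 0.0585 0.007 ]
pump 0.65 [350.9 211.9] [ 0.5525 -0.0889  0.007 ]
stopper 0.54 [328.4 207.6] [ 0.5628 -0.0307  0.007 ]
cork 0.53 [325.2 206.6] [ 0.5655 -0.0225  0.006 ]
tool_tray 0.61 [323.3 198.9] [ 0.5868 -0.0176  0.    ]
side_mat 0.87 [439.9 252. ] [ 0.4529 -0.3181  0.    ]
cork_chute 0.77 [197.2 247.6] [0.4569 0.2995 0.    ]
glass 0.6 [223.2 142.6] [0.7351 0.2504 0.    ]
tin 0.85 [422.5 156.7] [ 0.7063 -0.2833  0.    ]
side {'fx': 392.549, 'fy': 392.549, 'cx': 320.406, 'cy': 197.23, 'R': [[-0.995, -0.1, 0.015], [-0.064, 0.503, -0.862], [0.079, -0.859, -0.507]], 't': [0.557, 0.072, 1.104]}
corkscrew 0.81 [314.4 219.9] [0.5702 0.0667 0.007 ]
pump 0.94 [324.4 193.9] [ 0.5558 -0.0805  0.007 ]
stopper 0.65 [316.9 202.2] [ 0.5735 -0.0284  0.007 ]
cork 0.46 [301.5 204. ] [ 0.6178 -0.0141  0.006 ]
tool_tray 0.64 [310.9 205.5] [ 0.5903 -0.0188  0.    ]
side_mat 0.86 [361.8 164.6] [ 0.4423 -0.3201  0.    ]
cork_chute 0.79 [353.3 280.3] [0.4558 0.2902 0.    ]
glass 0.8 [236.4 257.7] [0.7406 0.2434 0.    ]
tin 0.63 [284.2 166.3] [ 0.7162 -0.2699  0.    ]
```

Run:
```python
import cv2,numpy as np
a=cv2.imread("pics/top0.png");b=cv2.imread("pics/side0.png")
A=cv2.resize(a[100:300,130:530],None,fx=2,fy=2,interpolation=3)
cv2.imwrite("pics/c1.png",A)
cv2.imwrite("pics/c2.png",cv2.resize(b[120:320,170:430],None,fx=3,fy=3,interpolation=3))
```

```text
(no output)
```

View pics/c1.png

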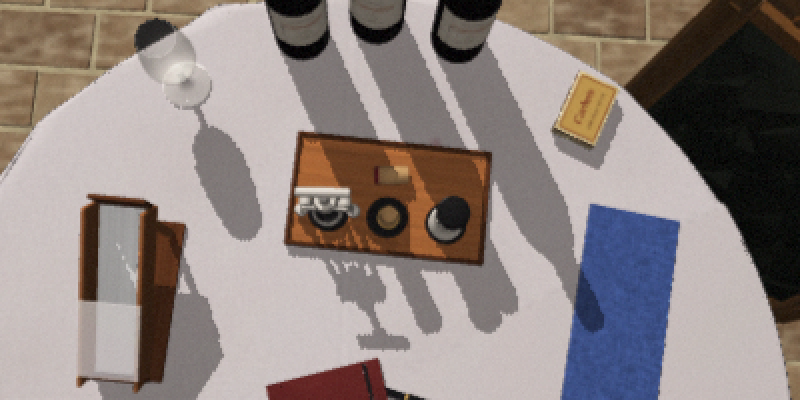

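View pics/c2.png

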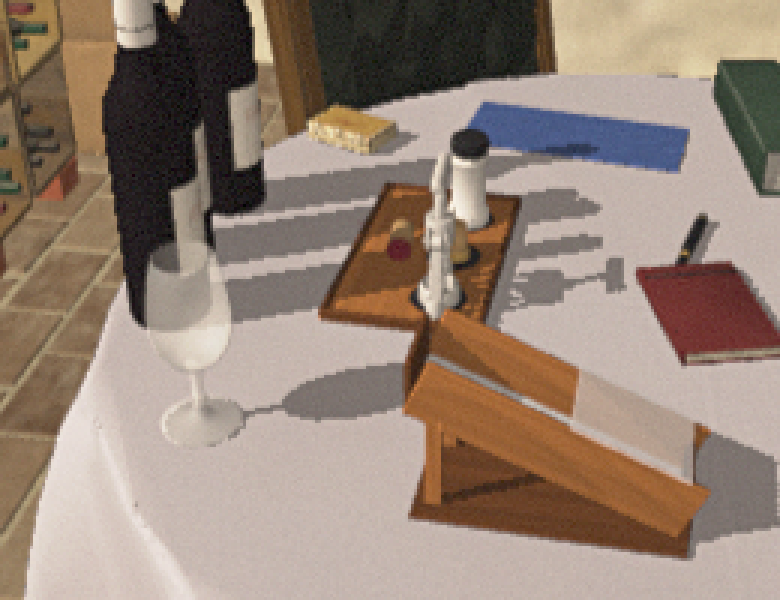

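The top view shows corkscrew on the left disc (crop ≈(325,210)), stopper in the middle (387,217), pump on the right (447,222) and cork behind at (392,175) with its red end to the left. The mat is on the right and the chute on the left, its open end away from the robot. I'll fit the poses from the corners.

```bash
cat >> h.py <<'E'
from scipy.optimize import least_squares
def fit(cal,pts,model,x0):
    """planar pose (x,y,yaw) from image corners of model points (z included)"""
    def f(v):
        c,s=np.cos(v[2]),np.sin(v[2])
        return np.concatenate([proj(cal,[v[0]+c*m[0]-s*m[1],v[1]+s*m[0]+c*m[1],m[2]])-p for m,p in zip(model,pts)])
    r=least_squares(f,x0);return r.x,np.abs(r.fun).max()
E
python3 - <<'E'
from h import *
cal=ctrl.calibration("top");a=cv2.imread("pics/top0.png")
P=lambda l:[np.array([130+x/2,100+y/2]) for x,y in l]
print("tray",fit(cal,P([(299,132),(491,152),(484,264),(286,243)]),[(.075,.128,.012),(.075,-.128,.012),(-.075,-.128,.012),(-.075,.128,.012)],[.58,-.02,0]))
hsv=cv2.cvtColor(a,cv2.COLOR_BGR2HSV);m=cv2.inRange(hsv,(100,120,40),(125,255,255))
cs=max(cv2.findContours(m,0,2)[0],key=cv2.contourArea);box=cv2.boxPoints(cv2.minAreaRect(cs));W=np.array([ray(cal,p,.003) for p in box]);print("mat",W.round(3),W.mean(0))
for n,l in (("floor edges back z~.091",[(99,204),(146,207)]),):
    print(n,[ray(cal,p,.091).round(4) for p in P(l)])
# chute: floor sheet corners back and roof start line (wall-to-wall at x=-10: z~.046)
print("floor sides",[ray(cal,p,z).round(4) for p,z in zip(P([(99,206),(144,206),(96,302),(141,303)]),(.091,.091,.046,.046))])
print("cork",[ray(cal,p,.018).round(4) for p in P([(375,174),(410,176)])])
print("discs",[ray(cal,p,.007).round(4) for p in P([(387,217),(447,223)])])
E
```

```text
tray (array([ 0.58580666, -0.02186394, -0.08811233]), np.float64(0.9912369404704009))
mat [[ 0.325 -0.236  0.003]
 [ 0.581 -0.283  0.003]
 [ 0.566 -0.404  0.003]
 [ 0.31  -0.351  0.003]] [ 0.44536011 -0.31862912  0.003     ]
floor edges back z~.091 [array([0.5572, 0.3205, 0.091 ]), array([0.5545, 0.2661, 0.091 ])]
floor sides [array([0.5549, 0.3203, 0.091 ]), array([0.5556, 0.2685, 0.091 ]), array([0.446 , 0.3307, 0.046 ]), array([0.4454, 0.2773, 0.046 ])]
cork [array([ 0.6143, -0.0018,  0.018 ]), array([ 0.6124, -0.0469,  0.018 ])]
discs [array([ 0.5603, -0.0181,  0.007 ]), array([ 0.5536, -0.0956,  0.007 ])]
```

```bash
python3 -m handwheel '[[[0,0,-3],[0,0,-0.18]],[[0,0,-6],[0,0,-0.36]],[[0,0,-9],[0,0,-0.54]],[[0,0,-12],[0,0,-0.72]],[[0,0,-12],[0,0,-0.9]]]' -1; python3 -c "
from h import *
print(rel([.48,-.02,.36]),ctrl.get_obs()['q'])"
```

```text
t: 1.62
tool_pos: [0.218, -0.587, 0.3556]
tool_rot: [2.532, 1.85, -0.004]
contact_force: [-0.6, -0.8, 0.1]
opening: 0.0852
grip_force: 0.0
[61.97  7.72 -0.76] [-1.33395160e+00  7.57902053e-03  1.45510208e+00  1.95105908e-05
  1.67237773e+00 -1.02494987e+00]
```

```bash
python3 -m handwheel '[[[6,0.75,0],[0,0,0]],[[12,1.5,0],[0,0,0]],[[18,2.2,0],[0,0,0]],[[24,3,0],[0,0,0]],[[30,3.75,0],[0,0,0]]]'; python3 -m handwheel '[[[6,0.75,0],[0,0,0]],[[12,1.5,0],[0,0,0]],[[18,2.2,0],[0,0,0]],[[24,3,0],[0,0,0]],[[31,3.9,0],[0,0,0]]]' ;  python3 -m handwheel '[[[0,0,0],[0,0,-0.12]],[[0,0,0],[0,0,-0.227]],[[0,0,0],[0,0,-0.227]]]'
python3 - <<'E'
from h import *
o=ctrl.get_obs();print(o["q"],Ro.from_rotvec(o["tool_rot"]).as_matrix().round(3))
im=ctrl.get_image("wrist");cal=ctrl.calibration("wrist");cv2.imwrite("pics/w1.png",im);np.save("w1.npy",cal,allow_pickle=True)
print({k:np.round(v,3).tolist() for k,v in cal.items()})
for n in("corkscrew","pump","stopper","cork","tool_tray"):
    r=ctrl.landmark_of("wrist",n)[:1]
    if r: print(n,np.round(r[0]["score"],2),np.round(r[0]["position"],1),ray(cal,r[0]["position"],0 if n[0]=="t" else .007).round(4))
E
```

```text
t: 2.25
tool_pos: [0.3468, -0.3104, 0.3515]
tool_rot: [2.542, 1.844, 0.001]
contact_force: [0.9, -0.0, 0.7]
opening: 0.0853
grip_force: 0.0
t: 2.88
tool_pos: [0.4765, -0.0349, 0.3517]
tool_rot: [2.542, 1.845, 0.001]
contact_force: [0.9, -0.4, 0.1]
opening: 0.0854
grip_force: 0.0
t: 3.25
tool_pos: [0.476, -0.0366, 0.3514]
tool_rot: [2.318, 2.121, 0.0]
contact_force: [0.1, 0.2, 0.0]
opening: 0.0854
grip_force: 0.0
[-2.32785672e-01 -3.48871855e-01  1.77673487e+00 -5.21144271e-06
  1.71361074e+00 -1.44104609e-01] [[ 0.089  0.996  0.   ]
 [ 0.996 -0.089 -0.   ]
 [-0.     0.    -1.   ]]
{'fx': 318.614, 'fy': 318.614, 'cx': 320.374, 'cy': 198.42, 'R': [[0.996, -0.088, 0.001], [-0.085, -0.959, 0.27], [-0.023, -0.269, -0.963]], 't': [-0.478, -0.061, 0.495]}
corkscrew 0.95 [377.   88.4] [0.5672 0.0535 0.007 ]
pump 0.55 [371.6 187.3] [ 0.5528 -0.0928  0.007 ]
stopper 0.87 [375.2 135.4] [ 0.5618 -0.0131  0.007 ]
cork 0.67 [413.4 141. ] [ 0.6189 -0.0265  0.007 ]
tool_tray 0.68 [395.6 136.6] [ 0.5939 -0.0183  0.    ]
```

View pics/w1.png

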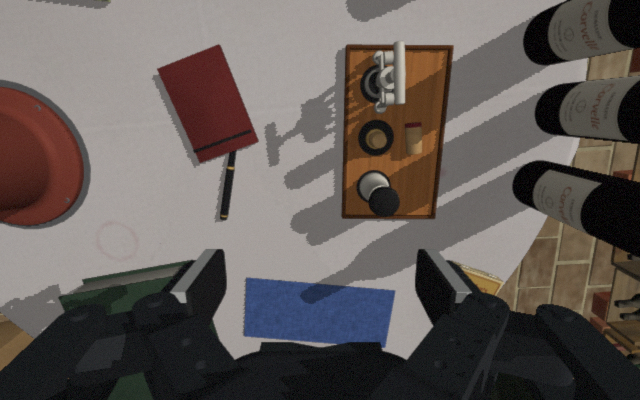

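The wrist view shows the tray with corners near (346,45), (453,45), (436,218) and (342,217). The corkscrew's bar runs from (399,41) to (399,104).

Run:
```python
from h import *
cal=np.load("w1.npy",allow_pickle=True).item()
print("tray",fit(cal,[(346,45),(453,45),(436,218),(342,217)],[(-.075,.128,.012),(.075,.128,.012),(.075,-.128,.012),(-.075,-.128,.012)],[.58,-.02,0]))
print("bar",[ray(cal,p,.139).round(4) for p in((399,41),(399,104))])
print("pumptop",ray(cal,(384,202),.106),"stopper",ray(cal,(376,139),.03),"cork",[ray(cal,p,.018).round(4) for p in((413,125),(414,152))])
tc=ctrl.calibration("top");print("bar top",[ray(tc,(130+x/2,100+y/2),.139).round(4) for x,y in((297,194),(351,195))],"pump top",ray(tc,(130+455/2,100+212/2),.106))
```

```text
tray (array([ 0.58854458, -0.01866911, -0.08861083]), np.float64(2.058459081805381))
bar [array([0.5684, 0.0913, 0.139 ]), array([0.567 , 0.0299, 0.139 ])]
pumptop [ 0.55334216 -0.08791461  0.106     ] stopper [ 0.55901056 -0.01614568  0.03      ] cork [array([ 0.6155, -0.002 ,  0.018 ]), array([ 0.6166, -0.0415,  0.018 ])]
bar top [array([0.5636, 0.0868, 0.139 ]), array([0.5634, 0.0269, 0.139 ])] pump top [ 0.55148701 -0.09331166  0.106     ]
```

```bash
python3 -m handwheel '[[[3.5,2.8,0],[0,0,0]],[[7,5.6,0],[0,0,0]],[[10.2,8.2,0],[0,0,0]],[[10.2,8.2,6],[0,0,0]],[[10.2,8.2,12],[0,0,0]]]';  python3 -m handwheel '[[[0,0,4],[0,0,0]],[[0,0,4],[0,0,0]]]'
python3 - <<'E'
from h import *
print(rel([.567,.058,.12]))
im=ctrl.get_image("wrist");cal=ctrl.calibration("wrist");cv2.imwrite("pics/w2.png",im);np.save("w2.npy",cal,allow_pickle=True)
print(ctrl.landmark_of("wrist","corkscrew")[:1])
E
```

```text
t: 4.18
tool_pos: [0.5675, 0.0579, 0.2307]
tool_rot: [2.316, 2.121, 0.003]
contact_force: [0.4, 0.4, -1.9]
opening: 0.0857
grip_force: 0.0
t: 4.42
tool_pos: [0.5639, 0.0574, 0.1869]
tool_rot: [-2.313, -2.117, 0.01]
contact_force: [-0.3, -0.5, 1.0]
opening: 0.0853
grip_force: 0.0
[0.09 0.36 6.68]
[{'position': [325.4, 180.3], 'score': 0.58}]
```

View pics/w2.png

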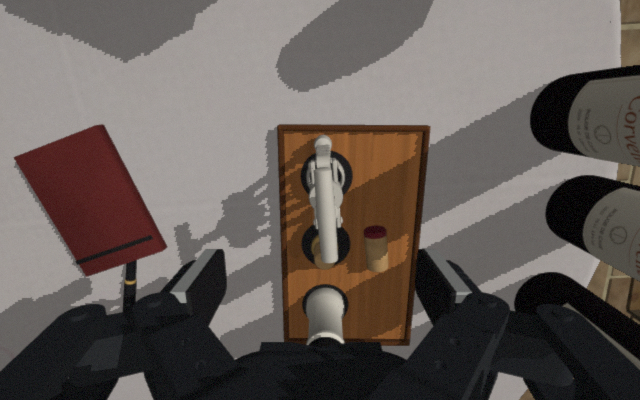

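The bar runs from (322,140) to (328,262), between the fingers. I'll check its centre and yaw.

Run:
```python
from h import *
cal=np.load("w2.npy",allow_pickle=True).item()
print("bar",[ray(cal,p,.139).round(4) for p in((323,143),(328,256))])
print("tray",fit(cal,[(279,126),(429,126),(409,346),(286,342)],[(-.075,.128,.012),(.075,.128,.012),(.075,-.128,.012),(-.075,-.128,.012)],[.58,-.02,0]))
print("discs",[ray(cal,p,.007).round(4) for p in((326,174),(326,243),(325,305))])
print("cork",[ray(cal,p,.018).round(4) for p in((375,231),(376,266))])
```

```text
bar [array([0.5725, 0.1067, 0.139 ]), array([0.5695, 0.0323, 0.139 ])]
tray (array([ 0.5924213, -0.019698 , -0.09168  ]), np.float64(2.256358444830539))
discs [array([0.5726, 0.0612, 0.007 ]), array([ 0.5662, -0.016 ,  0.007 ]), array([ 0.5585, -0.0941,  0.007 ])]
cork [array([ 0.619, -0.002,  0.018]), array([ 0.6184, -0.0429,  0.018 ])]
```

```bash
python3 -m handwheel '[[[0.2,0.6,3],[0,0,0]],[[0.2,0.6,6],[0,0,0]],[[0.2,0.6,6.5],[0,0,0]],[[0.2,0.6,6.5],[0,0,0]]]'; python3 -m handwheel '[[[0,0,0],[0,0,0]],[[0,0,0],[0,0,0]],[[0,0,0],[0,0,0]],[[0,0,0],[0,0,0]],[[0,0,0],[0,0,0]]]' 1 40;  python3 -m handwheel '[[[0,0,0],[0,0,0]],[[0,0,0],[0,0,0]],[[0,0,0],[0,0,0]]]'
```

```text
t: 5.03
tool_pos: [0.5742, 0.0589, 0.1287]
tool_rot: [2.315, 2.12, 0.004]
contact_force: [0.2, -0.1, -0.5]
opening: 0.0852
grip_force: 0.0
t: 5.65
tool_pos: [0.5728, 0.0591, 0.1266]
tool_rot: [-2.317, -2.122, -0.0]
contact_force: [-0.2, -0.3, 3.1]
opening: 0.0119
grip_force: 38.6
t: 6.02
tool_pos: [0.5729, 0.059, 0.1266]
tool_rot: [2.317, 2.121, 0.001]
contact_force: [-0.6, -0.1, 3.0]
opening: 0.0114
grip_force: 38.7
```

```bash
python3 -m handwheel '[[[0,0,-1],[0,0,0]],[[0,0,-4],[0,0,0]],[[0,0,-8],[0,0,0]],[[0,0,-12],[0,0,0]],[[0,0,-14],[0,0,0]]]' 1 60; python3 -m handwheel '[[[-2,0,0],[0,0,0]],[[-6,0,0],[0,0,0]],[[-11,-0.2,0],[0,0,0]],[[-16,-0.3,0],[0,0,0]],[[-21,-0.4,0],[0,0,0]]]'; python3 -m handwheel '[[[-5,0,0],[0,0,0]],[[-10,-0.2,0],[0,0,0]],[[-14.5,-0.3,0],[0,0,0]],[[-18,-0.4,0],[0,0,0]],[[-18.7,-0.4,0],[0,0,0]]]'
python3 - <<'E'
from h import *
print(rel([.530,-.336,.1266]))
cv2.imwrite("pics/s2.png",cv2.resize(ctrl.get_image("side")[60:260,250:510],None,fx=2,fy=2))
E
```

```text
t: 6.65
tool_pos: [0.5735, 0.0589, 0.2688]
tool_rot: [2.315, 2.12, 0.004]
contact_force: [0.6, -0.5, -1.9]
opening: 0.0106
grip_force: 58.2
t: 7.28
tool_pos: [0.5484, -0.152, 0.2632]
tool_rot: [-2.315, -2.118, 0.004]
contact_force: [0.2, 0.4, -1.0]
opening: 0.0103
grip_force: 58.2
t: 7.9
tool_pos: [0.5277, -0.338, 0.2629]
tool_rot: [-2.317, -2.114, 0.002]
contact_force: [0.4, 0.9, -1.9]
opening: 0.0108
grip_force: 58.4
[ 0.19  0.28 13.63]
```

View pics/s2.png

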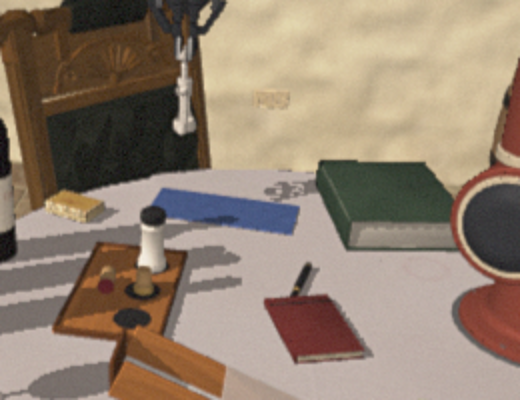

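The corkscrew hangs upright in the gripper. I'll lower it onto the mat.

```bash
python3 -m handwheel '[[[0.2,0.3,4],[0,0,0]],[[0.2,0.3,8],[0,0,0]],[[0.2,0.3,12],[0,0,0]],[[0.2,0.3,12.7],[0,0,0]],[[0.2,0.3,12.7],[0,0,0]]]'; python3 -m handwheel '[[[0,0,0.4],[0,0,0]],[[0,0,0.7],[0,0,0]],[[0,0,0.7],[0,0,0]]]'
```

```text
t: 8.57
tool_pos: [0.533, -0.3335, 0.1392]
tool_rot: [-2.316, -2.122, 0.0]
contact_force: [0.9, 0.5, -2.2]
opening: 0.0107
grip_force: 58.6
t: 8.95
tool_pos: [0.5333, -0.3341, 0.1328]
tool_rot: [2.316, 2.121, 0.0]
contact_force: [0.4, -0.7, -1.1]
opening: 0.0105
grip_force: 58.7
```

```bash
python3 -m handwheel '[[[0,0,0.4],[0,0,0]],[[0,0,0.7],[0,0,0]],[[0,0,0.7],[0,0,0]]]'; python3 -m handwheel '[[[0,0,0.2],[0,0,0]],[[0,0,0.3],[0,0,0]],[[0,0,0.3],[0,0,0]]]'
```

```text
t: 9.32
tool_pos: [0.5328, -0.3338, 0.1247]
tool_rot: [-2.316, -2.121, 0.0]
contact_force: [0.6, 0.7, -1.8]
opening: 0.0109
grip_force: 58.6
t: 9.7
tool_pos: [0.5336, -0.3345, 0.1236]
tool_rot: [2.316, 2.12, 0.0]
contact_force: [-0.8, 0.8, 4.4]
opening: 0.0104
grip_force: 59.4
```

```bash
python3 -m handwheel '[[[0,0,0],[0,0,0]],[[0,0,0],[0,0,0]],[[0,0,0],[0,0,0]],[[0,0,0],[0,0,0]],[[0,0,0],[0,0,0]]]' -1; python3 -m handwheel '[[[0,0,-2],[0,0,0]],[[0,0,-6],[0,0,0]],[[0,0,-8],[0,0,0]],[[0,0,-8],[0,0,0]]]'
python3 - <<'E'
from h import *
print(rel([.558,-.092,.076]))
ctrl.get_image("side");cal=ctrl.calibration("side")
for n in ("corkscrew","pump"):
    r=ctrl.landmark_of("side",n)[:1]
    if r: print(n,r,ray(cal,r[0]["position"],.005))
E
```

```text
t: 10.32
tool_pos: [0.5331, -0.334, 0.1222]
tool_rot: [-2.317, -2.122, -0.0]
contact_force: [0.0, -0.3, 1.0]
opening: 0.0853
grip_force: 0.0
t: 10.82
tool_pos: [0.5342, -0.3349, 0.2056]
tool_rot: [2.313, 2.118, 0.001]
contact_force: [-0.0, -0.1, 0.7]
opening: 0.0855
grip_force: 0.0
[24.45  0.17 12.88]
corkscrew [{'position': [336.8, 162.7], 'score': 0.72}] [ 0.53230499 -0.31357431  0.005     ]
pump [{'position': [325.0, 190.0], 'score': 0.84}] [ 0.55645464 -0.10876594  0.005     ]
```

```bash
python3 -m handwheel '[[[5,0,0],[0,0,0]],[[10,0,0],[0,0,0]],[[15,0,0],[0,0,0]],[[20,0.2,0],[0,0,0]],[[24.4,0.2,0],[0,0,0]]]'; python3 -m handwheel '[[[0,0,4],[0,0,0]],[[0,0,7],[0,0,0]],[[0,0,7],[0,0,0]]]'
python3 - <<'E'
from h import *
print(rel([.558,-.092,.076]))
im=ctrl.get_image("wrist");cal=ctrl.calibration("wrist");cv2.imwrite("pics/w3.png",im);np.save("w3.npy",cal,allow_pickle=True)
print(ctrl.look_for("wrist","pump")[:1])
E
```

```text
t: 11.6
tool_pos: [0.5555, -0.0891, 0.2001]
tool_rot: [-2.314, -2.12, 0.003]
contact_force: [0.7, -0.6, 0.7]
opening: 0.0853
grip_force: 0.0
t: 11.98
tool_pos: [0.5532, -0.09, 0.1274]
tool_rot: [-2.311, -2.116, 0.008]
contact_force: [0.3, 0.7, 0.0]
opening: 0.0854
grip_force: 0.0
[-0.17  0.54  5.13]
[]
```

View pics/w3.png

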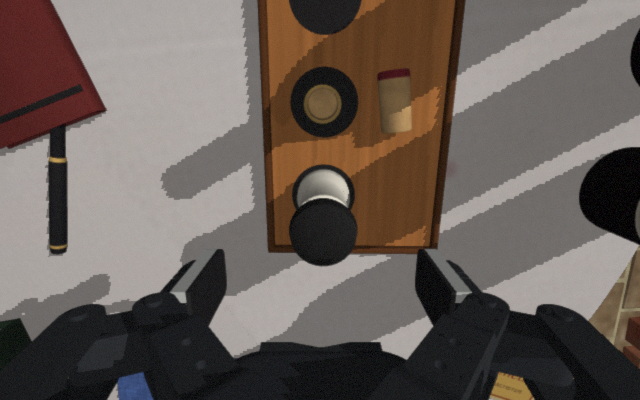

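Pump top is at (323,234), stopper at (323,103), cork from (394,70) to (397,133).

Run:
```python
from h import *
cal=np.load("w3.npy",allow_pickle=True).item()
for n,p,z in(("pump",(323,233),.106),("disc mid",(324,101),.007),("disc R",(323,195),.007),("stoppertop",(323,104),.043),("cork a",(394,70),.018),("cork b",(397,133),.018)):print(n,ray(cal,p,z).round(4))
print(rel([.558,-.092,.076]))
```

```text
pump [ 0.5573 -0.0881  0.106 ]
disc mid [ 0.5646 -0.0156  0.007 ]
disc R [ 0.5573 -0.0927  0.007 ]
stoppertop [ 0.5635 -0.0184  0.043 ]
cork a [0.6182 0.0016 0.018 ]
cork b [ 0.6194 -0.0447  0.018 ]
[-0.07  0.19  5.59]
```

```bash
python3 -m handwheel '[[[-0.1,0.2,3],[0,0,0]],[[-0.1,0.2,5],[0,0,0]],[[-0.1,0.2,5],[0,0,0]],[[-0.1,0.2,5],[0,0,0]]]'; python3 -m handwheel '[[[0,0,0],[0,0,0]],[[0,0,0],[0,0,0]],[[0,0,0],[0,0,0]],[[0,0,0],[0,0,0]],[[0,0,0],[0,0,0]]]' 1 30
```

```text
t: 12.58
tool_pos: [0.5591, -0.0926, 0.0834]
tool_rot: [2.316, 2.121, 0.001]
contact_force: [0.1, -0.3, 1.2]
opening: 0.0855
grip_force: 0.0
t: 13.2
tool_pos: [0.5589, -0.0924, 0.083]
tool_rot: [2.316, 2.121, 0.001]
contact_force: [-0.4, 0.4, 4.5]
opening: 0.0364
grip_force: 30.1
```

```bash
python3 -m handwheel '[[[0,0,-1],[0,0,0]],[[0,0,-4],[0,0,0]],[[0,0,-7],[0,0,0]],[[0,0,-8],[0,0,0]]]'; python3 -m handwheel '[[[-3,-1.2,0],[0,0,0]],[[-8,-3.3,0],[0,0,0]],[[-13,-5.4,0],[0,0,0]],[[-18,-7.5,0],[0,0,0]],[[-22,-9.2,0],[0,0,0]]]';  python3 -m handwheel '[[[-1.5,-0.6,0],[0,0,0]],[[-1.5,-0.6,4],[0,0,0]],[[-1.5,-0.6,7],[0,0,0]],[[-1.5,-0.6,7],[0,0,0]]]'; python3 -c "
from h import *
print(rel([.44,-.318,.079]))"
```

```text
t: 13.7
tool_pos: [0.5594, -0.0926, 0.1646]
tool_rot: [2.315, 2.12, 0.003]
contact_force: [-0.1, -0.7, -0.5]
opening: 0.0367
grip_force: 30.3
t: 14.32
tool_pos: [0.4457, -0.3045, 0.1611]
tool_rot: [-2.317, -2.119, 0.0]
contact_force: [0.1, -0.4, -0.8]
opening: 0.0361
grip_force: 30.3
t: 14.82
tool_pos: [0.4383, -0.3152, 0.0886]
tool_rot: [-2.311, -2.117, 0.0]
contact_force: [0.7, 0.3, -0.8]
opening: 0.0362
grip_force: 30.4
[-0.27  0.19  0.96]
```

```bash
python3 -m handwheel '[[[-0.2,0,0],[0,0,0]],[[-0.2,0,0.2],[0,0,0]],[[-0.2,0,0.3],[0,0,0]],[[-0.2,0,0.3],[0,0,0]]]'; python3 -m handwheel '[[[0,0,0.2],[0,0,0]],[[0,0,0.3],[0,0,0]],[[0,0,0.3],[0,0,0]]]'
```

```text
t: 15.32
tool_pos: [0.4402, -0.3199, 0.0898]
tool_rot: [2.316, 2.121, 0.0]
contact_force: [-0.6, -0.4, -1.8]
opening: 0.036
grip_force: 30.4
t: 15.7
tool_pos: [0.4398, -0.3197, 0.086]
tool_rot: [-2.317, -2.121, 0.0]
contact_force: [-0.1, 1.0, -1.9]
opening: 0.036
grip_force: 30.4
```

```bash
python3 -m handwheel '[[[0,0,0.3],[0,0,0]],[[0,0,0.5],[0,0,0]],[[0,0,0.5],[0,0,0]],[[0,0,0.5],[0,0,0]]]'; python3 -m handwheel '[[[0,0,0.1],[0,0,0]],[[0,0,0.2],[0,0,0]],[[0,0,0.2],[0,0,0]]]'
```

```text
t: 16.2
tool_pos: [0.44, -0.3198, 0.0813]
tool_rot: [-2.317, -2.122, -0.0]
contact_force: [-0.2, -0.0, -1.0]
opening: 0.0358
grip_force: 30.4
t: 16.58
tool_pos: [0.4402, -0.3202, 0.08]
tool_rot: [2.316, 2.121, -0.0]
contact_force: [-1.5, 0.4, 3.6]
opening: 0.036
grip_force: 30.7
```

```bash
python3 -m handwheel '[[[0,0,0],[0,0,0]],[[0,0,0],[0,0,0]],[[0,0,0],[0,0,0]],[[0,0,-3],[0,0,0]],[[0,0,-7],[0,0,0]]]' -0.4; python3 -m handwheel '[[[3,0.9,0],[0,0,0]],[[9,2.7,0],[0,0,0]],[[14.5,4.4,0],[0,0,0]],[[20,6.2,0],[0,0,0]],[[26,8.1,0],[0,0,0]]]' -1;  python3 -m handwheel '[[[5.2,1.6,0],[0,0,0]],[[5.2,1.6,0],[0,0,0.18]],[[5.2,1.6,0],[0,0,0.36]],[[5.2,1.6,0],[0,0,0.54]],[[5.2,1.6,0],[0,0,0.72]]]'; python3 -m handwheel '[[[0,0,0],[0,0,0.18]],[[0,0,0],[0,0,0.36]],[[0,0,0],[0,0,0.54]],[[0,0,0],[0,0,0.72]],[[0,0,0],[0,0,0.85]]]'; python3 -m handwheel '[[[0,0,0],[0,0,0]],[[0,0,0],[0,0,0]]]'
python3 - <<'E'
from h import *
o=ctrl.get_obs();print(o['q'],Ro.from_rotvec(o["tool_rot"]).as_matrix().round(3))
im=ctrl.get_image("wrist");cal=ctrl.calibration("wrist");cv2.imwrite("pics/w4.png",im);np.save("w4.npy",cal,allow_pickle=True)
print(rel([.564,-.018,.02]))
cv2.imwrite("pics/s4.png",cv2.resize(ctrl.get_image("side")[120:240,270:430],None,fx=3,fy=3))
E
```

```text
t: 17.2
tool_pos: [0.4391, -0.319, 0.1485]
tool_rot: [-2.314, -2.119, 0.0]
contact_force: [0.5, -0.2, 0.2]
opening: 0.0598
grip_force: 0.0
t: 17.82
tool_pos: [0.5439, -0.0667, 0.1494]
tool_rot: [2.317, 2.121, 0.001]
contact_force: [0.8, -1.1, -0.3]
opening: 0.0853
grip_force: 0.0
t: 18.45
tool_pos: [0.5638, -0.0178, 0.1491]
tool_rot: [-2.919, -1.161, 0.0]
contact_force: [0.1, 0.1, 0.5]
opening: 0.0853
grip_force: 0.0
t: 19.08
tool_pos: [0.5637, -0.0179, 0.1491]
tool_rot: [-3.138, 0.144, 0.0]
contact_force: [0.4, -0.1, 0.0]
opening: 0.0854
grip_force: 0.0
t: 19.32
tool_pos: [0.5638, -0.0179, 0.1492]
tool_rot: [-3.139, 0.134, 0.0]
contact_force: [-0.2, 0.7, -0.2]
opening: 0.0854
grip_force: 0.0
[-1.63658681e-01 -2.68547240e-02  1.83347252e+00  2.26629174e-05
  1.33510080e+00  1.49247199e+00] [[ 0.996 -0.085 -0.   ]
 [-0.085 -0.996  0.   ]
 [-0.    -0.    -1.   ]]
[2.000e-02 1.000e-02 1.292e+01]
```

View pics/w4.png

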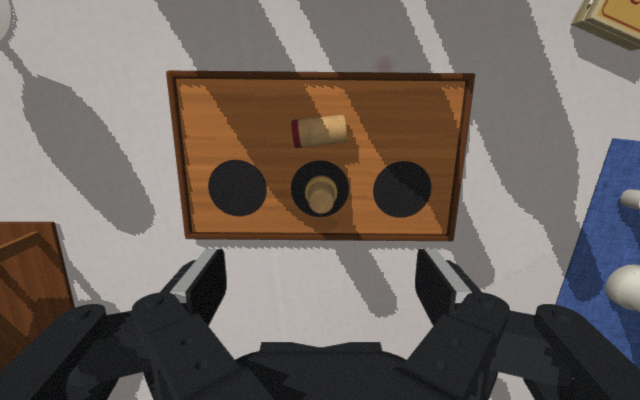

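View pics/s4.png

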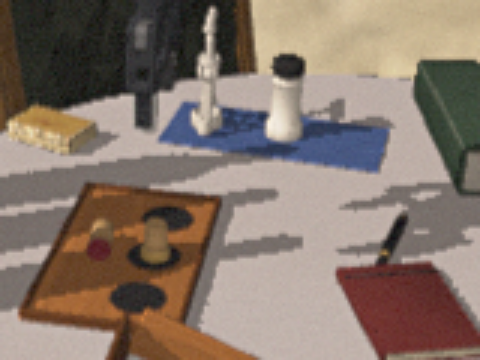

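Both tools stand upright on the mat. In the wrist view the discs are at (237,188), (320,188) and (402,189), the stopper top at (321,184), and the cork from (296,132) to (346,130).

Run:
```python
from h import *
cal=np.load("w4.npy",allow_pickle=True).item()
for n,p,z in(("L",(237,188),.007),("M",(320,188.5),.007),("R",(402.5,189),.007),("stop top",(321,184),.043),("stop foot",(320.5,201),.012),("cork a",(296,132.5),.018),("cork b",(346,129.5),.018)):print(n,ray(cal,p,z).round(4))
print("tray",fit(cal,[(168,71),(474,74),(452,240),(187,239)],[(.075,.128,.012),(.075,-.128,.012),(-.075,-.128,.012),(-.075,.128,.012)],[.58,-.02,0]))
g=cv2.imread("pics/w4.png");m=cv2.inRange(g,(0,0,0),(32,32,32))[140:240,190:450]
n,l,st,c=cv2.connectedComponentsWithStats(m)
print([(s[:4]+[190,140,0,0],s[4]) for s in st[1:] if s[4]>300])
```

```text
L [0.5698 0.0592 0.007 ]
M [ 0.5629 -0.0167  0.007 ]
R [ 0.556  -0.0921  0.007 ]
stop top [ 0.5753 -0.0186  0.043 ]
stop foot [ 0.5524 -0.0162  0.012 ]
cork a [ 0.6156 -0.0009  0.018 ]
cork b [ 0.6146 -0.043   0.018 ]
tray (array([ 0.58745507, -0.01908172, -0.09229062]), np.float64(3.3824760556559))
[(array([292, 161,  56,  55]), np.int32(1406)), (array([387, 162,  43,  51]), np.int32(991))]
```

```bash
python3 -m handwheel '[[[0,0,5],[0,0,0]],[[0,0,10],[0,0,0]],[[0,0,13],[0,0,0]],[[0,0,13.4],[0,0,0]],[[0,0,13.4],[0,0,0]]]';  python3 -m handwheel '[[[0,0,0],[0,0,0]],[[0,0,0],[0,0,0]],[[0,0,0],[0,0,0]],[[0,0,0],[0,0,0]],[[0,0,0],[0,0,0]]]' 1 25
```

```text
t: 20.05
tool_pos: [0.5646, -0.018, 0.0163]
tool_rot: [3.138, -0.136, 0.002]
contact_force: [-0.3, -1.0, 0.2]
opening: 0.0856
grip_force: 0.0
t: 20.68
tool_pos: [0.5644, -0.018, 0.0162]
tool_rot: [3.138, -0.137, 0.002]
contact_force: [-0.4, 0.4, 5.3]
opening: 0.0254
grip_force: 24.8
```

```bash
python3 -m handwheel '[[[0,0,-1],[0,0,0]],[[0,0,-5],[0,0,0]],[[0,0,-10],[0,0,0]],[[0,0,-12.5],[0,0,0]]]';  python3 -m handwheel '[[[-2,3,0],[0,0,0]],[[-5,8,0],[0,0,0]],[[-8,13,0],[0,0,0]],[[-11,18,0],[0,0,0]],[[-14,23,0],[0,0,0]]]'; python3 -m handwheel '[[[-3,5,0],[0,0,0]],[[-4.1,7.1,0],[0,0,0]],[[-4.1,7.1,5],[0,0,0]],[[-4.1,7.1,10],[0,0,0]],[[-4.1,7.1,11],[0,0,0]]]'; python3 -m handwheel '[[[0,0,0.5],[0,0,0]],[[0,0,0.5],[0,0,0]]]';python3 -c "
from h import *
print(rel([.358,-.303,.012]))"
```

```text
t: 21.18
tool_pos: [0.5652, -0.0181, 0.1439]
tool_rot: [3.138, -0.137, 0.007]
contact_force: [0.9, -0.1, 0.5]
opening: 0.0255
grip_force: 24.5
t: 21.8
tool_pos: [0.403, -0.236, 0.1405]
tool_rot: [3.138, -0.136, 0.001]
contact_force: [1.2, -0.9, 0.0]
opening: 0.0253
grip_force: 24.5
t: 22.42
tool_pos: [0.355, -0.2995, 0.0268]
tool_rot: [-3.133, 0.137, 0.008]
contact_force: [-0.8, 0.2, -0.8]
opening: 0.025
grip_force: 24.6
t: 22.68
tool_pos: [0.3584, -0.303, 0.0271]
tool_rot: [3.136, -0.136, 0.003]
contact_force: [0.2, 0.4, 0.1]
opening: 0.0253
grip_force: 24.6
[-0.04 -0.    1.51]
```

```bash
python3 -m handwheel '[[[0,0,0.7],[0,0,0]],[[0,0,1.2],[0,0,0]],[[0,0,1.2],[0,0,0]],[[0,0,1.2],[0,0,0]]]';  python3 -m handwheel '[[[0,0,0.2],[0,0,0]],[[0,0,0.3],[0,0,0]],[[0,0,0.3],[0,0,0]]]'
```

```text
t: 23.18
tool_pos: [0.3573, -0.3019, 0.0133]
tool_rot: [-3.138, 0.137, 0.0]
contact_force: [0.9, 0.4, 0.0]
opening: 0.025
grip_force: 24.6
t: 23.55
tool_pos: [0.3575, -0.3021, 0.013]
tool_rot: [-3.137, 0.136, 0.003]
contact_force: [-6.4, 7.6, 21.1]
opening: 0.0252
grip_force: 27.6
```

```bash
python3 -m handwheel '[[[0,0,-0.25],[0,0,0]],[[0,0,-0.25],[0,0,0]]]';  python3 -m handwheel '[[[0,0,0],[0,0,0]],[[0,0,0],[0,0,0]],[[0,0,0],[0,0,0]],[[0,0,-4],[0,0,0]],[[0,0,-10],[0,0,0]]]' -0.6; python3 -m handwheel '[[[0,0,-5],[0,0,-0.18]],[[0,0,-5],[0,0,-0.36]],[[0,0,-5],[0,0,-0.54]],[[0,0,-5],[0,0,-0.72]],[[0,0,-5],[0,0,-0.9]]]' -1;python3 -m handwheel '[[[0,0,0],[0,0,-0.18]],[[0,0,0],[0,0,-0.36]],[[0,0,0],[0,0,-0.54]],[[0,0,0],[0,0,-0.68]],[[0,0,0],[0,0,-0.68]]]'
python3 - <<'E'
from h import *
o=ctrl.get_obs();print(Ro.from_rotvec(o["tool_rot"]).as_matrix().round(3))
print(rel([.6,-.02,.13]))
cv2.imwrite("pics/s5.png",cv2.resize(ctrl.get_image("side")[120:240,290:430],None,fx=3,fy=3))
E
```

```text
t: 23.8
tool_pos: [0.3576, -0.3023, 0.0132]
tool_rot: [3.138, -0.137, 0.001]
contact_force: [-0.3, 0.2, 4.9]
opening: 0.025
grip_force: 25.2
t: 24.42
tool_pos: [0.3559, -0.3004, 0.1114]
tool_rot: [-3.134, 0.137, 0.006]
contact_force: [0.8, -0.5, 0.2]
opening: 0.0684
grip_force: 0.0
t: 25.05
tool_pos: [0.3572, -0.3019, 0.1626]
tool_rot: [-2.882, -1.25, 0.0]
contact_force: [-0.1, 0.4, -0.5]
opening: 0.0857
grip_force: 0.0
t: 25.68
tool_pos: [0.3572, -0.3019, 0.1626]
tool_rot: [-2.308, -2.131, -0.0]
contact_force: [0.3, 0.3, 0.6]
opening: 0.0855
grip_force: 0.0
[[ 0.08   0.997 -0.   ]
 [ 0.997 -0.08   0.   ]
 [ 0.    -0.    -1.   ]]
[30.03 21.96  3.26]
```

View pics/s5.png

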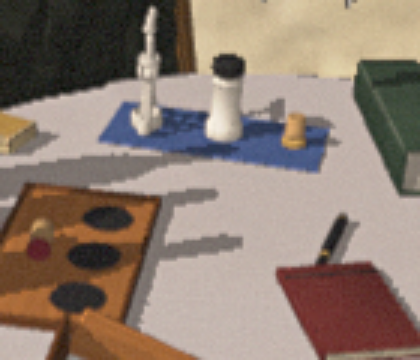

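All three tools stand upright on the mat. Next is the cork.

```bash
python3 -m handwheel '[[[3,2.4,0],[0,0,0]],[[7.5,6,0],[0,0,0]],[[12,9.5,0],[0,0,0]],[[16.5,13,0],[0,0,0]],[[21,16.6,0],[0,0,0]]]'; python3 -m handwheel '[[[4.5,3.5,0],[0,0,0]],[[9,7.1,0],[0,0,0]],[[9,7.1,3],[0,0,-0.05]],[[9,7.1,3],[0,0,-0.05]],[[9,7.1,3],[0,0,-0.05]]]'
python3 - <<'E'
from h import *
im=ctrl.get_image("wrist");cal=ctrl.calibration("wrist");cv2.imwrite("pics/w6.png",im[100:400,200:500]);np.save("w6.npy",cal,allow_pickle=True)
cv2.imwrite("pics/w6.png",cv2.resize(im[0:250,170:470],None,fx=2,fy=2))
print(rel([.617,-.0215,.01]),ctrl.look_for("wrist","cork")[:1])
E
```

```text
t: 26.35
tool_pos: [0.5403, -0.104, 0.1629]
tool_rot: [2.308, 2.13, 0.0]
contact_force: [0.2, -1.0, -0.7]
opening: 0.0855
grip_force: 0.0
t: 26.98
tool_pos: [0.6169, -0.0218, 0.1332]
tool_rot: [2.255, 2.188, -0.0]
contact_force: [0.3, -0.0, 0.2]
opening: 0.0853
grip_force: 0.0
[ 0.05 -0.04 12.39] [{'position': [318.2, 191.7], 'score': 0.61}]
```

View pics/w6.png

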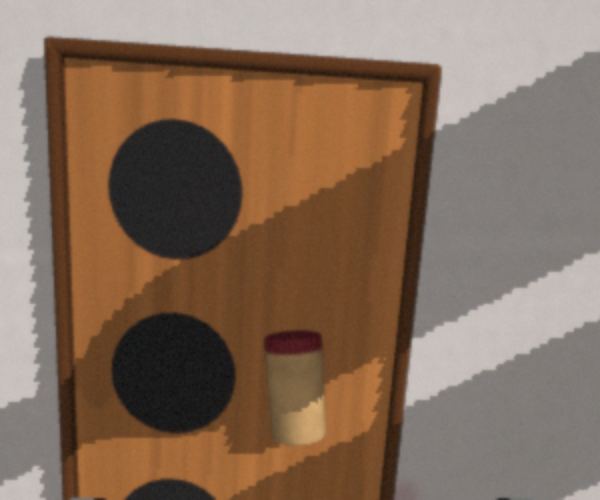

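Cork runs from about px (316.5,168) (red end) to (320.5,219).

Run:
```python
from h import *
cal=np.load("w6.npy",allow_pickle=True).item()
for n,p,z in(("cork a",(316.5,170),.018),("cork b",(320.5,219),.018),("disc L",(170+175/2,94.5),.007),("disc M",(170+173.5/2,186),.007)):print(n,ray(cal,p,z).round(4))
tc=ctrl.calibration("top")
for z,pts in ((.0,()),):pass
im=ctrl.get_image("top");cv2.imwrite("pics/chute.png",cv2.resize(im[180:310,150:250],None,fx=6,fy=4.6,interpolation=3))
cv2.imwrite("pics/t7.png",im)
```

```text
cork a [ 0.6158 -0.0009  0.018 ]
cork b [ 0.6178 -0.0435  0.018 ]
disc L [0.5702 0.0598 0.007 ]
disc M [ 0.5634 -0.0155  0.007 ]
```

View pics/chute.png

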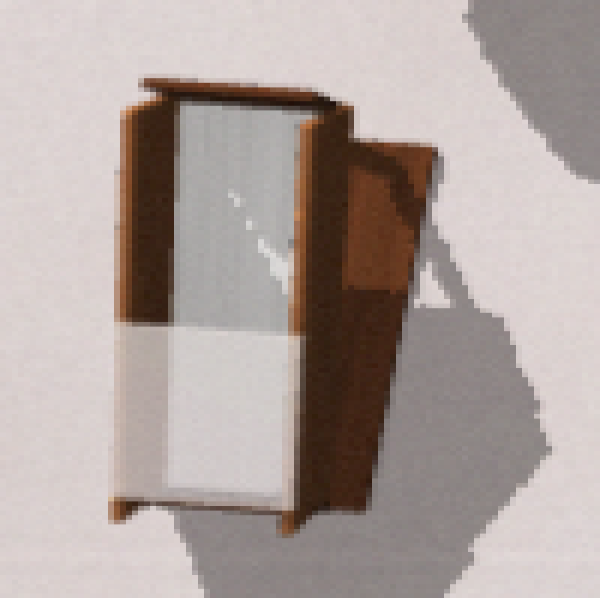

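```bash
python3 - <<'E'
from h import *
tc=ctrl.calibration("top");sc=ctrl.calibration("side")
P=lambda l:[np.array([150+x/6,180+y/4.6]) for x,y in l]
p=P([(178,101),(166,488),(437,148),(367,512)])
M=[(.1,.03,.0905),(-.094,.03,.0125),(.103,-.05,.005),(-.103,-.05,.005)]
v,e=fit(tc,p,M,[.45,.295,-.1]);print(v,e);print(fit(tc,p[:2],M[:2],v),fit(tc,p[2:],M[2:],v))
# side view: base front edge corners and upper floor edge (crop c2: /3+170,/3+120)
S=[np.array([170+x/3,120+y/3]) for x,y in((410,515),(688,555))]
print(fit(sc,S,[(.103,.05,.005),(-.103,.05,.005)],v))
c,s=np.cos(v[2]),np.sin(v[2])
for q in M: 
    X=[v[0]+c*q[0]-s*q[1],v[1]+s*q[0]+c*q[1],q[2]];print(((proj(tc,X)-[150,180])*[6,4.6]).round())
E
python3 -m handwheel '[[[0,0,4],[0,0,0]],[[0,0,8],[0,0,-0.06]],[[0,0,11],[0,0,-0.06]],[[0,0,12],[0,0,-0.06]],[[0,0,12],[0,0,-0.06]]]'
```

```text
[ 0.45394322  0.29826383 -0.08528148] 1.9420422334430611
(array([ 0.45449601,  0.29873351, -0.08301454]), np.float64(0.32804935418567993)) (array([ 0.45338649,  0.29773154, -0.08462807]), np.float64(1.7391730984480205))
(array([ 0.45284795,  0.30088235, -0.0835282 ]), np.float64(1.820770369734987))
[180. 104.]
[167. 487.]
[437. 139.]
[365. 518.]
t: 27.75
tool_pos: [0.6172, -0.0217, 0.0133]
tool_rot: [2.186, 2.256, 0.0]
contact_force: [-0.3, 0.3, 0.1]
opening: 0.0852
grip_force: 0.0
```

```bash
python3 -m handwheel '[[[0,0,0.4],[0,0,0]],[[0,0,0.4],[0,0,0]]]'; python3 -m handwheel '[[[0,0,0],[0,0,0]],[[0,0,0],[0,0,0]],[[0,0,0],[0,0,0]],[[0,0,0],[0,0,0]],[[0,0,0],[0,0,0]]]' 1 20;  python3 -m handwheel '[[[0,0,-2],[0,0,0]],[[0,0,-7],[0,0,0]],[[0,0,-12],[0,0,0]],[[0,0,-17],[0,0,0]],[[0,0,-22],[0,0,0]]]'
python3 - <<'E'
from h import *
o=ctrl.get_obs();print(Ro.from_rotvec(o["tool_rot"]).as_matrix().round(3))
yaw=-.084;P=np.array([.457,.300,0])+Ro.from_euler('z',yaw).apply([.06,0,0]);print(P)
zf=.0505+.06*np.tan(np.radians(22));print("floor z",zf)
# tool orientation: z normal to floor, y along chute downslope axis
x=np.array([0,1,0.]);z=np.array([np.sin(np.radians(22)),0,-np.cos(np.radians(22))]);R=Ro.from_euler('z',yaw).as_matrix()@np.c_[x,np.cross(z,x),z]
nrm=-R[:,2];tcp=P+[0,0,zf]+nrm*.008;print("tcp",tcp)
Rc=Ro.from_rotvec(o["tool_rot"]);print("turn",(Rc.inv()*Ro.from_matrix(R)).as_rotvec().round(3)); print(rel(tcp+[0,0,.1]))
E
```

```text
t: 28.0
tool_pos: [0.6178, -0.0215, 0.01]
tool_rot: [2.185, 2.256, 0.002]
contact_force: [-0.3, 0.2, 0.1]
opening: 0.0857
grip_force: 0.0
t: 28.62
tool_pos: [0.6171, -0.0214, 0.0089]
tool_rot: [2.186, 2.257, 0.0]
contact_force: [0.1, -0.0, 2.2]
opening: 0.0233
grip_force: 22.0
t: 29.25
tool_pos: [0.6169, -0.0214, 0.2322]
tool_rot: [2.184, 2.256, 0.002]
contact_force: [0.9, -0.5, 0.0]
opening: 0.023
grip_force: 21.9
[[-0.032  0.999  0.002]
 [ 0.999  0.032 -0.   ]
 [-0.     0.002 -1.   ]]
[0.51678844 0.29496592 0.        ]
floor z 0.07474157355010941
tcp [0.51380216 0.29521736 0.08215904]
turn [-0.382 -0.022  0.115]
[31.97 -9.3   4.97]
```

```bash
python3 -m handwheel '[[[3,-0.9,0],[0,0,0]],[[8,-2.3,0],[0,0,0]],[[13.5,-3.9,0],[0,0,0]],[[19,-5.5,0],[0,0,0]],[[24.5,-7.1,0],[0,0,0]]]'; python3 -m handwheel '[[[5.5,-1.6,0],[0,0,0.06]],[[7.5,-2.2,0],[-0.1,0,0.115]],[[7.5,-2.2,0],[-0.24,-0.01,0.115]],[[7.5,-2.2,0],[-0.382,-0.022,0.115]],[[7.5,-2.2,0],[-0.382,-0.022,0.115]]]'
python3 - <<'E'
from h import *
o=ctrl.get_obs();print(Ro.from_rotvec(o["tool_rot"]).as_matrix().round(3))
T=np.array([.5138,.2952,.0822]);print(rel(T),rel(T+[0,0,.05]))
im=ctrl.get_image("wrist");cal=ctrl.calibration("wrist");np.save("w8.npy",cal,allow_pickle=True);cv2.imwrite("pics/w8.png",im)
E
```

```text
t: 29.88
tool_pos: [0.5375, 0.2228, 0.2306]
tool_rot: [2.185, 2.256, 0.003]
contact_force: [0.8, 0.9, 0.1]
opening: 0.0231
grip_force: 21.9
t: 30.5
tool_pos: [0.5117, 0.2958, 0.2289]
tool_rot: [2.088, 1.923, 0.371]
contact_force: [0.3, 0.5, 0.0]
opening: 0.0231
grip_force: 21.9
[[ 0.082  0.925  0.371]
 [ 0.997 -0.076 -0.03 ]
 [ 0.     0.372 -0.928]]
[-0.04 -5.25 13.69] [-0.04 -3.4   9.05]
```

View pics/w8.png

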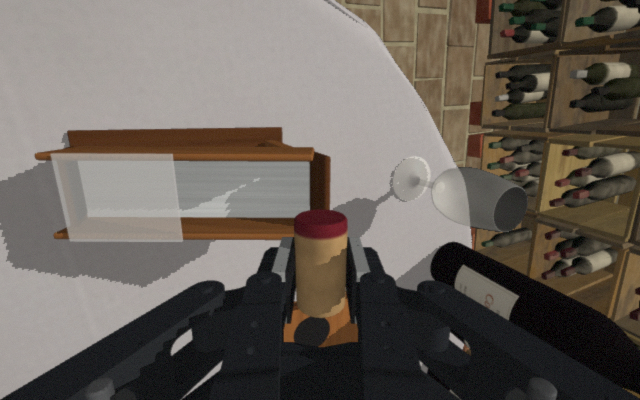

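The cork is held crosswise, chute in view with floor from (82,160) to (310,218). I'll check the chute model against this picture.

Run:
```python
from h import *
cal=np.load("w8.npy",allow_pickle=True).item()
v=[.457,.300,-.084];c,s=np.cos(v[2]),np.sin(v[2])
for q in [(.1,.03,.0905),(.1,-.03,.0905),(-.094,.03,.0125),(-.094,-.03,.0125),(-.01,.03,.046),(-.01,-.03,.046),(-.01,.03,.09),(-.01,-.03,.09)]:
    print(q,proj(cal,[v[0]+c*q[0]-s*q[1],v[1]+s*q[0]+c*q[1],q[2]]).round())
print(fit(cal,[(310,161),(310,219),(88,217)],[(.1,.03,.0905),(.1,-.03,.0905),(-.094,-.03,.0125)],v))
```

```text
(0.1, 0.03, 0.0905) [307. 155.]
(0.1, -0.03, 0.0905) [308. 218.]
(-0.094, 0.03, 0.0125) [ 76. 155.]
(-0.094, -0.03, 0.0125) [ 89. 218.]
(-0.01, 0.03, 0.046) [176. 155.]
(-0.01, -0.03, 0.046) [184. 218.]
(-0.01, 0.03, 0.09) [174. 162.]
(-0.01, -0.03, 0.09) [183. 234.]
(array([ 0.4583384 ,  0.29864138, -0.10681908]), np.float64(2.438091988785658))
```

```bash
python3 -m handwheel '[[[0,-1.6,4],[0,0,0]],[[0,-3.4,9],[0,0,0]],[[0,-4.4,11.5],[0,0,0]],[[0,-5.1,13.3],[0,0,0]],[[0,-5.1,13.3],[0,0,0]]]'
python3 - <<'E'
from h import *
print(rel([.5138,.2952,.0822]))
im=ctrl.get_image("side");cv2.imwrite("pics/s8.png",cv2.resize(im[180:320,270:430],None,fx=4,fy=4))
E
```

```text
t: 31.18
tool_pos: [0.5162, 0.2947, 0.0854]
tool_rot: [2.09, 1.919, 0.368]
contact_force: [0.4, -0.5, -0.1]
opening: 0.0228
grip_force: 21.9
[ 0.03 -0.35  0.21]
```

View pics/s8.png

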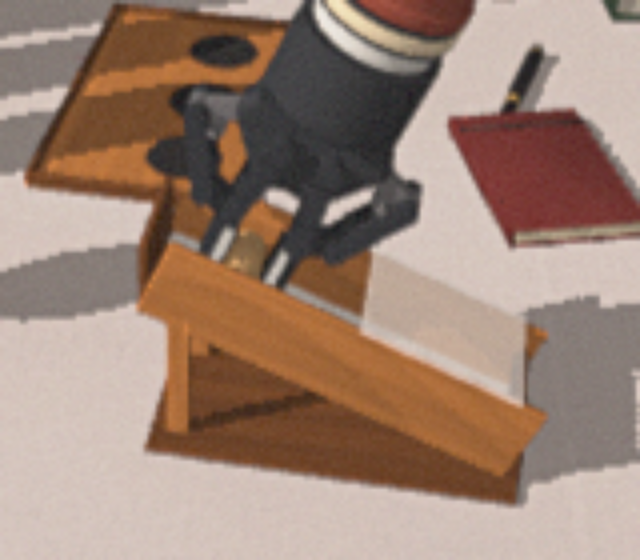

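```bash
python3 -m handwheel '[[[0,0,0],[0,0,0]],[[0,0,0],[0,0,0]],[[0,0,0],[0,0,0]],[[0,0,-1],[0,0,0]],[[0,0,-3],[0,0,0]]]' -0.3; python3 -m handwheel '[[[0,0,-4],[0,0,0]],[[0,0,-8],[0,0,0]],[[0,0,-11],[0.1,0,0]],[[0,0,-11],[0.24,0,0]],[[0,0,-11],[0.382,0.022,0]]]'
python3 - <<'E'
from h import *
o=ctrl.get_obs();print(Ro.from_rotvec(o["tool_rot"]).as_matrix().round(3),o['tool_pos'])
im=ctrl.get_image("side");cv2.imwrite("pics/s9.png",cv2.resize(im[180:320,270:430],None,fx=4,fy=4))
E
```

```text
t: 31.85
tool_pos: [0.5042, 0.296, 0.1141]
tool_rot: [2.089, 1.92, 0.37]
contact_force: [-0.3, 0.3, 0.4]
opening: 0.0556
grip_force: 0.0
t: 32.48
tool_pos: [0.464, 0.3006, 0.2188]
tool_rot: [-2.294, -2.121, -0.027]
contact_force: [0.4, 0.1, -1.0]
opening: 0.0554
grip_force: 0.0
[[ 0.078  0.997  0.001]
 [ 0.997 -0.078  0.025]
 [ 0.025 -0.001 -1.   ]] [0.46397806 0.30057204 0.21879512]
```

View pics/s9.png

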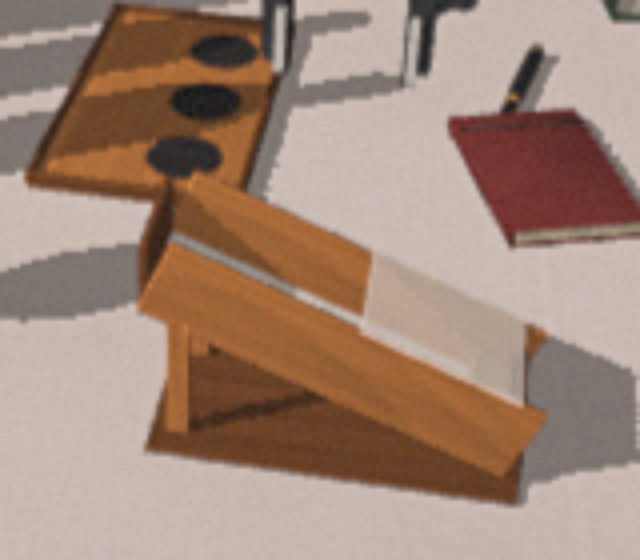

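The cork has left the open section and rolled under the roof. I'll confirm with the detector once the arm is out of the way.

```bash
cat >> h.py <<'E'
def turn(yaw):
    """tool turn (rotvec) to make the tool point straight down with tool x at yaw"""
    R=np.array([[np.cos(yaw),np.sin(yaw),0],[np.sin(yaw),-np.cos(yaw),0],[0,0,-1.]])
    return (Ro.from_rotvec(ctrl.get_obs()["tool_rot"]).inv()*Ro.from_matrix(R)).as_rotvec().round(3)
E
python3 -c "
from h import *
print(turn(1.484),turn(-.0865))"; python3 -m handwheel '[[[0,0,0],[0.002,-0.025,0]],[[-6,0,0],[0.002,-0.025,0]],[[-12,0,0],[0.002,-0.025,0]],[[-18,0,0],[0.002,-0.025,0]],[[-24,0,0],[0.002,-0.025,0]]]' -1
python3 - <<'E'
from h import *
print(turn(1.484),turn(-.0865))
print(rel([.3585,-.302,.15]))
for c in("top","side"):
    im=ctrl.get_image(c);cv2.imwrite(f"pics/{c}10.png",im);cal=ctrl.calibration(c)
    for n in("cork","corkscrew","pump","stopper"):
        for r in ctrl.look_for(c,n)[:2]:print(c,n,np.round(r["score"],2),np.round(r["position"],1),ray(cal,r["position"],.026 if n=="cork" else .02).round(3))
    for q in(-.08,):
        X=np.array([.457,.3,0])+Ro.from_euler('z',-.084).apply([q,0,0]);X[2]=.03;print("cork expected",proj(cal,X))
E
```

```text
[-0.003 -0.024  0.006] [-0.021 -0.017  1.576]
t: 33.15
tool_pos: [0.4436, 0.0595, 0.2109]
tool_rot: [2.304, 2.13, -0.006]
contact_force: [1.7, -0.5, -0.4]
opening: 0.0856
grip_force: 0.0
[0.    0.005 0.009] [0.004 0.004 1.579]
[-36.67  -5.66   6.28]
top corkscrew 0.6 [458.5 220.2] [ 0.533 -0.363  0.02 ]
top pump 0.76 [450.  260.3] [ 0.432 -0.336  0.02 ]
top stopper 0.65 [437.9 292.5] [ 0.353 -0.301  0.02 ]
cork expected [188.10662184 280.24971534]
side cork 0.5 [350.9 267.7] [0.463 0.278 0.026]
side corkscrew 0.71 [337.5 148.7] [ 0.536 -0.405  0.02 ]
side corkscrew 0.6 [234.  226.5] [0.774 0.143 0.02 ]
side pump 0.74 [237.3 228. ] [0.764 0.149 0.02 ]
side pump 0.72 [364. 154.] [ 0.436 -0.37   0.02 ]
side stopper 0.54 [388.4 165.8] [ 0.351 -0.281  0.02 ]
cork expected [389.99100204 277.99879696]
```

Run:
```python
from h import *
for c,(x0,x1,y0,y1) in(("top",(160,220,190,300)),("side",(300,420,210,310))):
    a=cv2.imread(f"pics/{c}0.png").astype(int);b=cv2.imread(f"pics/{c}10.png").astype(int)
    d=cv2.GaussianBlur(np.abs(a-b).sum(2).astype(np.float32),(3,3),0);m=np.zeros_like(d);m[y0:y1,x0:x1]=d[y0:y1,x0:x1]
    n,l,st,ce=cv2.connectedComponentsWithStats((m>40).astype(np.uint8))
    cal=ctrl.calibration(c)
    for i in range(1,n):
        if st[i,4]>12:print(c,st[i],ce[i].round(),ray(cal,ce[i],.035).round(3),"before",a[l==i].mean(0).round(),"after",b[l==i].mean(0).round())
for q in(-.082,-.05,0):
    X=np.array([.457,.3,0])+Ro.from_euler('z',-.084).apply([q,0,0]);X[2]=.0505+q*.404+.013;print(q,[proj(ctrl.calibration(c),X).round() for c in("top","side")])
```

```text
top [ 160  190   60  110 2033] [179. 239.] [0.475 0.335 0.035] before [186. 188. 197.] after [201. 203. 212.]
top [189 207  10  21  85] [194. 216.] [0.531 0.303 0.035] before [156. 157. 159.] after [171. 172. 174.]
top [181 214   6   6  16] [183. 216.] [0.531 0.328 0.035] before [152. 153. 155.] after [166. 168. 170.]
top [181 225  18  18 100] [190. 233.] [0.49  0.308 0.035] before [162. 164. 166.] after [177. 178. 181.]
top [212 226   8  74 320] [217. 270.] [0.402 0.238 0.035] before [106. 110. 120.] after [ 61.  67. 116.]
top [184 241   7   5  16] [187. 243.] [0.466 0.315 0.035] before [151. 152. 154.] after [165. 166. 169.]
side [308 210  27  18 337] [320. 217.] [0.553 0.093 0.035] before [101. 121. 143.] after [ 47.  70. 102.]
side [337 210  42  14 357] [355. 215.] [0.459 0.073 0.035] before [126. 132. 142.] after [173. 181. 195.]
side [388 273   9   5  20] [392. 275.] [0.372 0.302 0.035] before [171. 179. 192.] after [148. 160. 176.]
-0.082 [array([188., 281.]), array([391., 278.])]
-0.05 [array([188., 268.]), array([377., 271.])]
0 [array([189., 246.]), array([354., 261.])]
```

Run:
```python
from h import *
for c,(x0,x1,y0,y1) in(("top",(178,202,200,290)),("side",(330,402,240,290))):
    a=cv2.imread(f"pics/{c}0.png").astype(np.float32);b=cv2.imread(f"pics/{c}10.png").astype(np.float32)
    y=lambda i:(i[...,2]-i[...,0])
    d=cv2.blur(y(b)-y(a),(3,3))[y0:y1,x0:x1]
    n,l,st,ce=cv2.connectedComponentsWithStats((np.abs(d)>6).astype(np.uint8))
    print(c,[(s.tolist(),(e+[x0,y0]).round(1).tolist(),round(float(d[l==i].mean()),1)) for i,(s,e) in enumerate(zip(st,ce)) if i and s[4]>5])
```

```text
top [([0, 77, 19, 11, 192], [187.1, 281.7], 12.5)]
side [([59, 29, 8, 6, 28], [392.4, 271.2], -8.5)]
```

Colour differencing puts the cork, 19×11 px and lying across, at (187,282). I expected (188,281) for a cork resting against the end stop. Next I return the stopper.

```bash
python3 -m handwheel '[[[-5,-0.8,0],[0,0,0]],[[-11,-1.7,0],[0,0,0]],[[-17,-2.6,0],[0,0,0]],[[-23,-3.5,0],[0,0,0]],[[-29,-4.5,0],[0,0,0]]]'; python3 -m handwheel '[[[-5,-0.8,0],[0,0,0.18]],[[-7.5,-1.2,0],[0,0,0.36]],[[-7.5,-1.2,0],[0,0,0.54]],[[-7.5,-1.2,0],[0,0,0.72]],[[-7.5,-1.2,0],[0,0,0.9]]]'; python3 -m handwheel '[[[0,0,2],[0,0,0.18]],[[0,0,4],[0,0,0.36]],[[0,0,4],[0,0,0.54]],[[0,0,4],[0,0,0.68]],[[0,0,4],[0,0,0.68]]]'
python3 - <<'E'
from h import *
print(turn(-.0865),rel([.3575,-.302,.013]))
ctrl.get_image("wrist");cal=ctrl.calibration("wrist");r=ctrl.landmark_of("wrist","stopper")[:1];print(r,[ray(cal,x["position"],.003).round(4) for x in r])
E
```

```text
t: 34.28
tool_pos: [0.3765, -0.2263, 0.2123]
tool_rot: [2.306, 2.131, -0.005]
contact_force: [0.4, -0.5, 1.2]
opening: 0.0853
grip_force: 0.0
t: 34.9
tool_pos: [0.3593, -0.2984, 0.2122]
tool_rot: [3.006, 0.907, -0.005]
contact_force: [-0.2, -0.1, 0.5]
opening: 0.0853
grip_force: 0.0
t: 35.52
tool_pos: [0.3592, -0.2984, 0.1722]
tool_rot: [3.136, -0.135, -0.003]
contact_force: [0.5, -1.2, 0.6]
opening: 0.0854
grip_force: 0.0
[0.003 0.002 0.   ] [-0.11  0.32 15.93]
[{'position': [324.7, 185.1], 'score': 0.85}] [array([ 0.3543, -0.3022,  0.003 ])]
```

```bash
python3 -m handwheel '[[[-0.1,0.3,6],[0.003,0.002,0]],[[-0.1,0.3,12],[0.003,0.002,0]],[[-0.1,0.3,15],[0.003,0.002,0]],[[-0.1,0.3,15.8],[0.003,0.002,0]],[[-0.1,0.3,15.8],[0.003,0.002,0]]]'; python3 -m handwheel '[[[0,0,0],[0,0,0]],[[0,0,0],[0,0,0]],[[0,0,0],[0,0,0]],[[0,0,0],[0,0,0]],[[0,0,0],[0,0,0]]]' 1 25; python3 -m handwheel '[[[0,0,-1],[0,0,0]],[[0,0,-5],[0,0,0]],[[0,0,-10],[0,0,0]],[[0,0,-12.5],[0,0,0]],[[0,0,-12.5],[0,0,0]]]'; python3 -c "
from h import *
print(rel([.5645,-.018,.019]))"
```

```text
t: 36.25
tool_pos: [0.3576, -0.3026, 0.0149]
tool_rot: [3.138, -0.139, 0.001]
contact_force: [-0.4, 0.4, 0.4]
opening: 0.0851
grip_force: 0.0
t: 36.88
tool_pos: [0.3575, -0.3026, 0.0153]
tool_rot: [3.138, -0.14, 0.002]
contact_force: [-0.5, 1.9, 6.1]
opening: 0.0247
grip_force: 24.6
t: 37.5
tool_pos: [0.3582, -0.3035, 0.1421]
tool_rot: [3.134, -0.14, 0.007]
contact_force: [0.7, -0.2, -1.0]
opening: 0.0246
grip_force: 24.5
[ 17.94 -30.34  12.26]
```

```bash
python3 -m handwheel '[[[2,-3,0],[0,0,0]],[[5,-8,0],[0,0,0]],[[8,-13,0],[0,0,0]],[[11,-18,0],[0,0,0]],[[14,-23.5,0],[0,0,0]]]'; python3 -m handwheel '[[[3,-5,0],[0,0,0]],[[3.9,-6.8,0],[0,0,0]],[[3.9,-6.8,5],[0,0,0]],[[3.9,-6.8,10],[0,0,0]],[[3.9,-6.8,11.3],[0,0,0]]]'; python3 -m handwheel '[[[0,0,0],[0,0,0]],[[0,0,0],[0,0,0]]]'; python3 -c "
from h import *
print(rel([.564,-.0177,.019]),turn(-.0865))"
```

```text
t: 38.12
tool_pos: [0.5171, -0.0789, 0.1371]
tool_rot: [-3.138, 0.141, 0.004]
contact_force: [1.0, -0.0, 0.5]
opening: 0.0247
grip_force: 24.5
t: 38.75
tool_pos: [0.5578, -0.0164, 0.021]
tool_rot: [-3.138, 0.141, 0.015]
contact_force: [-0.8, 0.8, -0.0]
opening: 0.0246
grip_force: 24.5
t: 39.0
tool_pos: [0.5641, -0.0172, 0.0286]
tool_rot: [3.138, -0.141, 0.007]
contact_force: [-0.3, -0.3, -0.1]
opening: 0.0243
grip_force: 24.6
[-0.01  0.05  0.96] [ 0.001 -0.004 -0.003]
```

```bash
python3 -m handwheel '[[[0,0,0.4],[0,-0.004,0]],[[0,0,0.8],[0,-0.004,0]],[[0,0,0.8],[0,-0.004,0]],[[0,0,0.8],[0,-0.004,0]]]'; python3 -m handwheel '[[[0,0,0.1],[0,0,0]],[[0,0,0.2],[0,0,0]],[[0,0,0.2],[0,0,0]]]'
```

```text
t: 39.5
tool_pos: [0.5624, -0.0165, 0.0184]
tool_rot: [3.138, -0.14, -0.006]
contact_force: [-0.1, 0.7, 0.3]
opening: 0.0245
grip_force: 24.6
t: 39.88
tool_pos: [0.5626, -0.0166, 0.0182]
tool_rot: [3.138, -0.14, -0.007]
contact_force: [-6.3, 0.8, 11.5]
opening: 0.0244
grip_force: 26.1
```

```bash
python3 -m handwheel '[[[0,0,-0.1],[0,0,0]],[[0,0,-0.1],[0,0,0]]]'; python3 -m handwheel '[[[0,0,0],[0,0,0]],[[0,0,0],[0,0,0]],[[0,0,0],[0,0,0]],[[0,0,-4],[0,0,0]],[[0,0,-10],[0,0,0]]]' -1;  python3 -m handwheel '[[[0,0,-5],[0,0,-0.18]],[[0,0,-5],[0,0,-0.36]],[[0,0,-5],[0,0,-0.54]],[[0,0,-5],[0,0,-0.72]],[[0,0,-5],[0,0,-0.9]]]';python3 -m handwheel '[[[0,0,0],[0,0,-0.18]],[[0,0,0],[0,0,-0.36]],[[0,0,0],[0,0,-0.54]],[[0,0,0],[0,0,-0.67]],[[0,0,0],[0,0,-0.67]]]'
python3 - <<'E'
from h import *
print(turn(1.482),rel([.440,-.320,.16]))
ctrl.get_image("wrist");cal=ctrl.calibration("wrist");r=ctrl.landmark_of("wrist","stopper")[:1];print(r,[ray(cal,x["position"],.007).round(4) for x in r])
E
```

```text
t: 40.12
tool_pos: [0.5627, -0.0166, 0.0182]
tool_rot: [3.138, -0.14, -0.005]
contact_force: [-2.8, 0.5, 6.7]
opening: 0.0246
grip_force: 25.5
t: 40.75
tool_pos: [0.5606, -0.0163, 0.1156]
tool_rot: [-3.138, 0.141, 0.015]
contact_force: [0.5, -0.0, -0.2]
opening: 0.0849
grip_force: 0.0
t: 41.38
tool_pos: [0.5628, -0.0166, 0.1671]
tool_rot: [-2.882, -1.247, 0.005]
contact_force: [0.3, -0.2, -0.8]
opening: 0.0851
grip_force: 0.0
t: 42.0
tool_pos: [0.5628, -0.0166, 0.1671]
tool_rot: [-2.319, -2.115, 0.004]
contact_force: [0.2, -1.0, -1.1]
opening: 0.0852
grip_force: 0.0
[-0.004  0.    -0.003] [-31.34  -9.44   0.75]
[{'position': [321.4, 183.6], 'score': 0.78}] [array([ 0.564 , -0.0172,  0.007 ])]
```

```bash
python3 -m handwheel '[[[-3,-0.9,0],[0,0,0]],[[-9,-2.7,0],[0,0,0]],[[-14.5,-4.4,0],[0,0,0]],[[-20,-6,0],[0,0,0]],[[-26,-7.8,0],[0,0,0]]]' -0.4;  python3 -m handwheel '[[[-5.3,-1.6,0],[0,0,0]],[[-5.3,-1.6,0],[0,0,0]],[[-5.3,-1.6,0],[0,0,0]]]'
python3 - <<'E'
from h import *
print(turn(1.482),rel([.440,-.320,.082]))
ctrl.get_image("wrist");cal=ctrl.calibration("wrist");r=ctrl.landmark_of("wrist","pump")[:1];print(r,[ray(cal,x["position"],.003).round(4) for x in r])
E
```

```text
t: 42.72
tool_pos: [0.4611, -0.2699, 0.1679]
tool_rot: [-2.319, -2.117, 0.004]
contact_force: [0.8, -0.1, -0.7]
opening: 0.0596
grip_force: 0.0
t: 43.1
tool_pos: [0.4411, -0.3195, 0.1676]
tool_rot: [-2.319, -2.115, 0.003]
contact_force: [0.7, 0.3, -0.1]
opening: 0.0601
grip_force: 0.0
[-0.004 -0.    -0.003] [-0.06 -0.08  8.56]
[{'position': [312.9, 182.4], 'score': 0.88}] [array([ 0.4343, -0.3185,  0.003 ])]
```

```bash
python3 -m handwheel '[[[0,-0.1,4],[-0.004,0,0]],[[0,-0.1,7],[-0.004,0,0]],[[0,-0.1,8.4],[-0.004,0,0]],[[0,-0.1,8.4],[-0.004,0,0]],[[0,-0.1,8.4],[-0.004,0,0]]]'; python3 -m handwheel '[[[0,0,0],[0,0,0]],[[0,0,0],[0,0,0]],[[0,0,0],[0,0,0]],[[0,0,0],[0,0,0]],[[0,0,0],[0,0,0]]]' 1 30; python3 -m handwheel '[[[0,0,-1],[0,0,0]],[[0,0,-4],[0,0,0]],[[0,0,-7],[0,0,0]],[[0,0,-8],[0,0,0]],[[0,0,-8],[0,0,0]]]'; python3 -c "
from h import *
print(rel([.5575,-.0925,.088]))"
```

```text
t: 43.82
tool_pos: [0.4409, -0.3201, 0.0853]
tool_rot: [2.316, 2.118, 0.0]
contact_force: [-1.0, -0.2, 0.2]
opening: 0.06
grip_force: 0.0
t: 44.45
tool_pos: [0.4406, -0.3205, 0.0854]
tool_rot: [2.317, 2.117, 0.0]
contact_force: [0.2, -0.3, 5.3]
opening: 0.036
grip_force: 30.0
t: 45.08
tool_pos: [0.4399, -0.3197, 0.164]
tool_rot: [2.318, 2.118, 0.0]
contact_force: [-1.0, -0.4, -0.6]
opening: 0.0356
grip_force: 30.3
[23.69  9.66  7.59]
```

```bash
python3 -m handwheel '[[[3,1.2,0],[0,0,0]],[[8,3.3,0],[0,0,0]],[[13,5.3,0],[0,0,0]],[[18,7.4,0],[0,0,0]],[[22,9,0],[0,0,0]]]'; python3 -m handwheel '[[[1.7,0.7,0],[0,0,0]],[[1.7,0.7,4],[0,0,0]],[[1.7,0.7,6.8],[0,0,0]],[[1.7,0.7,6.8],[0,0,0]],[[1.7,0.7,6.8],[0,0,0]]]'; python3 -c "
from h import *
print(rel([.5575,-.0925,.089]),turn(1.482))"
```

```text
t: 45.7
tool_pos: [0.5488, -0.1063, 0.1615]
tool_rot: [-2.317, -2.118, 0.002]
contact_force: [-0.2, -0.3, -0.7]
opening: 0.0358
grip_force: 30.3
t: 46.32
tool_pos: [0.558, -0.0929, 0.0963]
tool_rot: [2.319, 2.118, 0.0]
contact_force: [-0.5, -0.6, -1.1]
opening: 0.0357
grip_force: 30.4
[ 0.03 -0.06  0.73] [ 0.001  0.001 -0.002]
```

```bash
python3 -m handwheel '[[[0,0,0.3],[0,0,0]],[[0,0,0.5],[0,0,0]],[[0,0,0.5],[0,0,0]],[[0,0,0.5],[0,0,0]]]'; python3 -m handwheel '[[[0,0,0.1],[0,0,0]],[[0,0,0.2],[0,0,0]],[[0,0,0.2],[0,0,0]]]'
```

```text
t: 46.82
tool_pos: [0.5579, -0.0923, 0.091]
tool_rot: [2.319, 2.119, 0.0]
contact_force: [0.1, 0.3, -0.6]
opening: 0.0358
grip_force: 30.4
t: 47.2
tool_pos: [0.5578, -0.0923, 0.0887]
tool_rot: [2.319, 2.119, 0.0]
contact_force: [-0.2, 0.4, -1.0]
opening: 0.0358
grip_force: 30.4
```

```bash
python3 -m handwheel '[[[0,0,0.1],[0,0,0]],[[0,0,0.2],[0,0,0]],[[0,0,0.2],[0,0,0]]]'
```

```text
t: 47.58
tool_pos: [0.5582, -0.0925, 0.0885]
tool_rot: [2.318, 2.118, 0.0]
contact_force: [-3.1, 0.7, 6.9]
opening: 0.0357
grip_force: 31.1
```

```bash
python3 -m handwheel '[[[0,0,0],[0,0,0]],[[0,0,0],[0,0,0]],[[0,0,0],[0,0,0]],[[0,0,0],[0,0,0]],[[0,0,-3],[0,0,0]]]' -1; python3 -m handwheel '[[[0,0,-5],[0,0,0]],[[0,0,-9],[0,0,0]],[[-5,0,-9],[0,0,0]],[[-10,0,-9],[0,0,0]],[[-15.5,-0.2,-9],[0,0,0]]]'; python3 -m handwheel '[[[-5,-0.1,0],[0,0,0]],[[-8.8,-0.1,0],[0,0,0]],[[-8.8,-0.1,0],[0,0,0]],[[-8.8,-0.1,0],[0,0,0]]]';python3 - <<'E'
from h import *
print(rel([.5335,-.334,.1245]),turn(1.482))
for c,z in(("wrist",.003),("side",.003)):
    ctrl.get_image(c);cal=ctrl.calibration(c)
    for n in("corkscrew","pump","stopper"):
        for r in ctrl.landmark_of(c,n)[:1]:print(c,n,round(r["score"],2),ray(cal,r["position"],.003 if n[0]=="c" else .007).round(4))
E
```

```text
t: 48.2
tool_pos: [0.5555, -0.0917, 0.1139]
tool_rot: [-2.316, -2.116, 0.005]
contact_force: [0.3, -0.0, -0.1]
opening: 0.0856
grip_force: 0.0
t: 48.82
tool_pos: [0.5417, -0.2476, 0.207]
tool_rot: [2.317, 2.12, 0.001]
contact_force: [0.1, -0.1, 0.1]
opening: 0.0856
grip_force: 0.0
t: 49.32
tool_pos: [0.5328, -0.3335, 0.2065]
tool_rot: [-2.319, -2.119, -0.001]
contact_force: [-0.3, 0.5, 0.2]
opening: 0.0852
grip_force: 0.0
[-0.05  0.07  8.2 ] [ 0.    -0.001 -0.001]
wrist corkscrew 0.55 [ 0.53   -0.3382  0.003 ]
side corkscrew 0.58 [ 0.5267 -0.3177  0.003 ]
side pump 0.62 [ 0.5467 -0.0981  0.007 ]
side stopper 0.57 [ 0.5631 -0.0057  0.007 ]
```

```bash
python3 -m handwheel '[[[0,0.1,4],[0,0,0]],[[0,0.1,7],[0,0,0]],[[0,0.1,8.2],[0,0,0]],[[0,0.1,8.2],[0,0,0]],[[0,0.1,8.2],[0,0,0]]]'; python3 -m handwheel '[[[0,0,0],[0,0,0]],[[0,0,0],[0,0,0]],[[0,0,0],[0,0,0]],[[0,0,0],[0,0,0]],[[0,0,0],[0,0,0]]]' 1 60; python3 -m handwheel '[[[0,0,0],[0,0,0]],[[0,0,-2],[0,0,0]],[[0,0,-6],[0,0,0]],[[0,0,-11],[0,0,0]],[[0,0,-15],[0,0,0]]]'; python3 -c "
from h import *
print(rel([.572,.059,.132]),turn(1.482))"
```

```text
t: 50.35
tool_pos: [0.5348, -0.3348, 0.1267]
tool_rot: [2.317, 2.117, 0.001]
contact_force: [-1.2, 0.7, 0.5]
opening: 0.0856
grip_force: 0.0
t: 50.98
tool_pos: [0.5339, -0.3342, 0.1251]
tool_rot: [2.319, 2.119, 0.0]
contact_force: [-1.4, 0.3, 0.8]
opening: 0.011
grip_force: 57.5
t: 51.6
tool_pos: [0.5341, -0.3342, 0.2781]
tool_rot: [2.317, 2.117, 0.001]
contact_force: [-0.0, -1.3, -2.0]
opening: 0.0103
grip_force: 57.9
[39.53  0.19 14.55] [ 0.003  0.002 -0.001]
```

```bash
python3 -m handwheel '[[[2,0,0],[0,0,0]],[[6,0,0],[0,0,0]],[[11,0,0],[0,0,0]],[[16,0,0],[0,0,0]],[[21,0.1,0],[0,0,0]]]'; python3 -m handwheel '[[[5,0,0],[0,0,0]],[[10,0,0],[0,0,0]],[[15,0,0],[0,0,0]],[[18,0.1,0],[0,0,0]],[[18.5,0.1,0],[0,0,0]]]'; python3 -m handwheel '[[[0,0,4],[0,0,0]],[[0,0,9],[0,0,0]],[[0,0,13],[0,0,0]],[[0,0,13.8],[0,0,0]],[[0,0,13.8],[0,0,0]]]'; python3 -c "
from h import *
print(rel([.5715,.059,.129]),turn(1.482))"
```

```text
t: 52.22
tool_pos: [0.5526, -0.1222, 0.2726]
tool_rot: [-2.317, -2.118, 0.001]
contact_force: [0.5, -0.2, -2.5]
opening: 0.0106
grip_force: 57.9
t: 52.85
tool_pos: [0.57, 0.0616, 0.2726]
tool_rot: [-2.314, -2.122, 0.003]
contact_force: [-0.3, 0.4, -2.0]
opening: 0.0105
grip_force: 57.9
t: 53.48
tool_pos: [0.5713, 0.0588, 0.1368]
tool_rot: [2.32, 2.118, -0.001]
contact_force: [0.7, -0.9, -0.9]
opening: 0.0103
grip_force: 57.9
[0.03 0.02 0.78] [-0.     0.    -0.002]
```

```bash
python3 -m handwheel '[[[0,0,0.3],[0,0,0]],[[0,0,0.6],[0,0,0]],[[0,0,0.6],[0,0,0]],[[0,0,0.6],[0,0,0]]]'; python3 -m handwheel '[[[0,0,0.1],[0,0,0]],[[0,0,0.2],[0,0,0]],[[0,0,0.2],[0,0,0]]]'
```

```text
t: 53.98
tool_pos: [0.5717, 0.0591, 0.1311]
tool_rot: [2.319, 2.118, 0.001]
contact_force: [-0.4, 0.1, -2.5]
opening: 0.0104
grip_force: 57.9
t: 54.35
tool_pos: [0.5713, 0.0591, 0.1285]
tool_rot: [2.319, 2.119, -0.0]
contact_force: [-0.3, 0.5, -2.2]
opening: 0.0105
grip_force: 57.9
```

```bash
python3 -m handwheel '[[[0,0,0.1],[0,0,0]],[[0,0,0.2],[0,0,0]],[[0,0,0.2],[0,0,0]]]'
```

```text
t: 54.72
tool_pos: [0.5722, 0.0591, 0.128]
tool_rot: [2.318, 2.118, 0.002]
contact_force: [-0.5, 0.6, 5.1]
opening: 0.0104
grip_force: 58.8
```

Contact. I'll release, back off, and check everything numerically.

```bash
python3 -m handwheel '[[[0,0,0],[0,0,0]],[[0,0,0],[0,0,0]],[[0,0,0],[0,0,0]],[[0,0,0],[0,0,0]],[[0,0,0],[0,0,0]]]' -1; python3 -m handwheel '[[[0,0,-3],[0,0,0]],[[0,0,-8],[0,0,0]],[[0,0,-13],[0,0,0]],[[0,0,-18],[0,0,0]],[[0,-4,-20],[0,0,0]]]'; python3 -m handwheel '[[[0,-6,0],[0,0,0]],[[-5,-10,0],[0,0,0]],[[-8,-13,0],[0,0,0]],[[-8,-13,0],[0,0,0]],[[-8,-13,0],[0,0,0]]]'
python3 - <<'E'
from h import *
T=dict(corkscrew=(.570,.059),pump=(.557,-.0925),stopper=(.5635,-.017))
for c in("wrist","side","top"):
    im=ctrl.get_image(c);cv2.imwrite(f"pics/{c}20.png",im);cal=ctrl.calibration(c)
    for n in("corkscrew","pump","stopper","cork","glass","tin"):
        for r in ctrl.landmark_of(c,n)[:1]:print(c,n,round(r["score"],2),np.round(r["position"],1),ray(cal,r["position"],.007 if n in T else 0).round(4))
for c,(x0,x1,y0,y1) in(("top",(160,420,120,290)),("side",(220,420,100,300))):
    a=cv2.imread(f"pics/{c}0.png").astype(np.float32);b=cv2.imread(f"pics/{c}20.png").astype(np.float32)
    d=cv2.blur(np.abs(b-a).sum(2),(3,3))[y0:y1,x0:x1]
    n,l,st,ce=cv2.connectedComponentsWithStats((d>70).astype(np.uint8))
    print(c,[(s.tolist(),(e+[x0,y0]).round().tolist()) for i,(s,e) in enumerate(zip(st,ce)) if i and s[4]>8])
E
```

```text
t: 55.35
tool_pos: [0.5715, 0.0591, 0.1266]
tool_rot: [2.319, 2.119, 0.0]
contact_force: [0.4, 0.2, -0.8]
opening: 0.0857
grip_force: 0.0
t: 55.98
tool_pos: [0.5332, 0.0625, 0.3307]
tool_rot: [2.317, 2.115, 0.006]
contact_force: [0.1, -0.5, -0.1]
opening: 0.0855
grip_force: 0.0
t: 56.6
tool_pos: [0.3951, -0.0051, 0.3268]
tool_rot: [2.319, 2.118, 0.001]
contact_force: [1.6, -0.3, 1.1]
opening: 0.0854
grip_force: 0.0
wrist corkscrew 0.9 [439.5 105.5] [0.5682 0.0541 0.007 ]
wrist pump 0.96 [427.8 204.8] [ 0.5523 -0.0894  0.007 ]
wrist stopper 0.66 [435.5 154.2] [ 0.5632 -0.0135  0.007 ]
wrist tin 0.85 [524.7 297.4] [ 0.7167 -0.2688  0.    ]
side corkscrew 0.78 [312.  215.7] [0.5793 0.0464 0.007 ]
side pump 0.89 [323.9 190.5] [ 0.5593 -0.1016  0.007 ]
side stopper 0.63 [321.3 207.2] [ 0.5577 -0.0019  0.007 ]
side glass 0.67 [238.7 258. ] [0.7348 0.2439 0.    ]
side tin 0.83 [286.4 165.2] [ 0.71   -0.2797 -0.    ]
top corkscrew 0.74 [294.9 205.9] [0.566  0.0557 0.007 ]
top pump 0.73 [354.2 212.7] [ 0.5505 -0.0974  0.007 ]
top stopper 0.68 [323.8 207.9] [ 0.5619 -0.0188  0.007 ]
top glass 0.73 [220.6 142.4] [ 0.7355  0.2573 -0.    ]
top tin 0.93 [418.4 156.8] [ 0.7058 -0.2722  0.    ]
top [([167, 63, 7, 4, 18], [330.0, 185.0]), ([157, 64, 2, 8, 15], [318.0, 187.0]), ([169, 68, 10, 13, 89], [334.0, 194.0]), ([116, 72, 10, 6, 29], [280.0, 194.0]), ([138, 74, 9, 5, 22], [303.0, 196.0]), ([122, 79, 9, 6, 33], [286.0, 201.0]), ([136, 79, 10, 7, 39], [301.0, 202.0]), ([96, 106, 155, 64, 7342], [329.0, 264.0])]
side [([79, 93, 15, 12, 91], [305.0, 199.0])]
```

```bash
python3 -c "
from station import ctrl
print(ctrl.finish_job())"
```

```text
the job is handed in; nothing more can be done
None
```

I handed the job in after about 57 s of the 138 s, and the result came back without a verdict. In the last pictures all three tools are upright on their original discs, the corkscrew's wings are along the row, and the glass and tin are where they were. The cork was last measured against the chute's end stop, lying across it, just after its release.

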